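Hold a test bar in the saw guide at the set length

ROBOT

A 6-joint arm with a two-finger parallel gripper is mounted at the origin on a cart in front of the work surface, level with it; the furniture and walls round the work are solid. World frame = base frame: x ahead of the robot, y to its left, z up, the work surface at z = 0. Lengths are in m, angles in rad, forces in N, time in s.
With the tool pointing down it reaches from about 0.25 to 0.725 m from the base axis. Payload 4 kg.
Tool frame: the origin (TCP) lies midway between the tips of the shut fingers; the grasp point (between the pads) lies 19 mm behind it; z points along the fingers, y is the direction in which the jaws open and shut (so a half turn about z gives the same grasp; the last joint's range is limited). The gripper opens to 85 mm and grips with 20 to 120 N. Pads are 22 mm wide; open, the fingers measure 114 mm over their backs; the gripper's body (76 mm by 85 mm) begins 54 mm behind the grasp point. The pads swing forward as they close: fully open they stand 13 mm farther back than shut.
Start: joints at [-1.211, 0.241, 0.005, 1.335, 0, 1.571], TCP at [0.176, -0.468, 0.206] pointing down, gripper open.
Joint ranges: [-2.72, 2.72], [-1.05, 1.87], [-1.09, 1.28], [-1.99, 2.15], [-1.42, 1.44], [-3.14, 3.14]. Speed limits (rad/s): [2.79, 2.79, 3.14, 3.14, 3.14, 3.14].

INTERFACE

Orientations are given as a unit quaternion [x, y, z, w].
In Python, from workcell import bot gives the robot as it stands.
- The arm moves only by the shell command python3 -m inch 'ROWS'. ROWS is JSON, a list of rows, each a list of 5 numbers: the shift along the tool's x, y, z scaled (see below), then the turn about the tool's z scaled (see below), then the closure, from 0 (fully open) to 1 (shut). A call has 1 to 10 rows; each row is the pose to reach, as a shift and turn from the pose commanded when the call began, along the tool's axes at that moment; what a row does not reach only later rows make up. The controller multiplies each number of a shift by 100 cm and each number of a turn by 120 degrees. A row lasts 1/8 s, in which the tool goes at most 62.5 mm and 10.7 degrees, less where a joint would pass 70% of its speed; a pose out of reach is approached as far as the arm can. A call with a number of a shift or a turn outside -1 to 1 is refused whole. A call with a gripper value outside its range is refused whole. The fingers move at their own pace and stop on an object; the grip force is fixed at half the most. Time passes only in rows, so rows that repeat a pose let the fingers close. It gives the time, the measured TCP pose, the force and the opening at its end, in the units of the state.
- bot.get_obs(): the state, without advancing time (a new reading comes with each control period).
- bot.camera(name): name is "scene" or "top" or "wrist"; returns the picture (384x512x3 uint8, red, green, blue); there is no depth.
- bot.calibration(name): a dict with "intrinsics" (3x3 intrinsics, pixels), "xyz" and "attitude" of the camera in the world; the wrist camera has in their place "tool_from_camera" (4x4, takes a point from camera to tool coordinates, whose origin is the TCP and whose axes are the flange's). Camera axes: x right, y down, z forward; pixel columns grow to the right and rows downward; lengths in m; the calibration is good to about 2 mm. The wrist camera is an equidistant fisheye: a pixel r from the principal point sees the ray r / f radians off the axis. A picture is of the moment at which its call begins: read the wrist's pose just before it. calibration takes no time and is no camera call.
- bot.job_done(): hands the job in, once; it reports no verdict.
Trained networks look in the newest picture that a camera, given by its name, has taken for a name from the list of things; names that differ only in an ending like _2 or _b are one class to them, and where a whole thing is asked for, a point or a joint stands for the part that bears it (a point fixed in the world has none). Each returns a list of dicts, best first, with "score" (0 to 1); they miss things now and then, are a little off and sometimes report something else, mostly with a low value. They report only what shows in the picture. A call takes as long as a camera call.
- bot.masks_of(camera, target): "pixels" (384x512 bool, what is visible of it) and "extent" ([left, top, width, height] as shares, 0 to 1, of the picture: columns of its width, rows of its height, round what is visible of it).
- bot.spot_point(camera, target): "point" ([column, row] as shares, 0 to 1, of the picture: columns of its width, rows of its height: a listed point, or the origin of a listed thing).
The state is a dict: "clock": time; "joint_pos": joint angles; "joint_vel": joint speeds; "tau": joint torques, N m; "eef_pos": TCP position; "tool_rot": TCP orientation; "ft_force": force on the tool from outside, world axes, zero at the start; "ft_torque": the same for the moment, N m; "grip_width": finger opening in m.
Only numpy, scipy, OpenCV 4.12 (cv2) and the standard library are available. Lean on these libraries where they do the work, as an engineer would, in place of code of your own. Each camera call takes 0.05 s, during which the arm holds its last target.

TASK

Get the long wooden bar ready for me to saw: first wind the handwheel of the saw guide clockwise until its length stop comes up against the stop collar. Then lay the bar flat on the guide's bed, its end butted against the length stop and its long side along the fence, and hold it there with one diagonal push, down on the bed and into the fence at the same time - firm (about 10 N each way) but under 40 N. Finish while you are still pushing, with the stop still against its collar, and leave the pieces already cut and the other things alone.

Things in the scene. Friction and masses are not known exactly. Their poses are not given: they have to be found in the camera images.
- saw_guide: The saw guide: a beech board 204 x 300 mm with bed, fence and length stop, fixed to the bench. Its origin is on the bench top. Its x axis runs from its open front edge (x = -67 mm) to the fence and on to the wheel, its y axis along the fence (ends at +-150 mm), z up; both axes level. Seen from the robot, +x points away and +y to the left. Stop and wheel are on the -y (right) half, the saw slot is in the +y half.
- bed: The flat grey bed on which the bar lies, same origin and axes as the saw guide: its top is 22 mm above the bench, x from -63 to +45 mm, y from -142 to +142 mm; a thin black line across it marks the saw cut at y = +60 mm. Part of the fixed guide.
- fence: The fence, an upright aluminium bar along y at the back of the bed, same origin and axes as the saw guide: front face at x = +45 mm, 16 mm thick, top 56 mm above the bench (34 mm above the bed), a 3 mm saw slot through it at y = +60 mm. Part of the fixed guide.
- length_stop (a joint): Position of the length stop, a dark steel slide on a rod behind the fence with an arm over the fence and a finger in front of it, in m: 0 = fully back (right), grows towards +y of the guide; 0.042 = against the stop collar on the rod (end of travel). It moves only with the handwheel (12 mm per radian) and stays where it is left; friction holds it against about 10 N.
- stop_face (a point): Centre of the length stop's face that the bar's end butts against; the face looks to +y of the guide, spans x from +2 to +42 mm and heights 24.5 to 69 mm above the bench; axes as the saw guide. With the stop against its collar the face is at y = -40 mm of the guide, 100 mm from the saw slot. The finger is 14 mm thick (along y).
- handwheel (a joint): Turn of the handwheel in rad, 0 (stop fully back) to 3.5 (stop against the collar), growing clockwise seen from above. The wheel lies level, 90 mm across, behind the fence; turning it takes about 4 N at the crank grip.
- wheel_axis (a point): Point on the handwheel's upright axis, in the middle of its rim (80 mm above the bench; rim and spokes between 75 and 86 mm).
- crank_center (a point): Point on the axis of the crank grip, an upright black cylinder 19 mm in diameter that spins freely on its pin, 36 mm from the wheel's axis; the point is 112 mm above the bench, the grip stands from 88 to 129 mm. It is carried round with the wheel.
- bar_center (a point): Centre of the long wooden bar, 24 mm wide (its x axis), 170 mm long (its y axis) and 20 mm high (z axis, up), about 0.1 kg. It lies loose on the bench left of the guide, its centre 10 mm above the bench.
- cut_piece_1: A finished piece of the same stock, 24 x 100 x 20 mm, loose on the bench near the long bar (the two may have swapped places): leave alone. Origin at the centre of its underside.
- cut_piece_2: A second finished piece, 24 x 100 x 20 mm, loose farther back: leave alone. Origin at the centre of its underside.
- hacksaw: A small hacksaw, about 290 x 55 mm, lying flat to the right: leave alone.
- marker: A marker pen, 131 mm long, lying to the left behind: leave alone.
- wash_bottle: A white wash bottle with a spout, 177 mm high, behind the guide: leave alone.
- beaker: A small clear beaker, 68 mm high, behind right: leave alone.
- white_bottle: A white bottle with a red cap, 105 mm high, behind left: leave alone.

How it is judged:
On the way, in this order (a step that is already met when the one before it is completed fails the run):
1. the handwheel is wound until the length stop is against its collar, the bar not yet on the bed (value of joint length_stop above 0.0405 m and contact force between bar and saw_guide below 0.05 N), for 0.2 s.
2. the bar lies flat on the bed (contact force between bar and bed above 0.2 N and z of bar_center in the frame of saw_guide below 0.0345 m and angle between bar_center's own z axis and vertical below 0.06 rad and x of bar_center in the frame of saw_guide between -0.06 and 0.04 m), for 0.1 s.
At the end, for the whole second after the job is handed in: Still being pushed by the robot (over 4 N), the bar lies flat on the bed (over 3 N), its side on the fence (1.5 mm, 0.025 rad, over 2 N) and its end at the length stop (within 3 mm), the stop within 2 mm of its collar (value of joint length_stop above 0.04 m and x of bar_center in the frame of saw_guide between 0.0305 and 0.035 m and y of bar_center in the frame of stop_face between 0.083 and 0.088 m and angle between the y axis of bar_center and the y axis of saw_guide, either way round below 0.025 rad and angle between bar_center's own z axis and vertical below 0.04 rad and z of bar_center in the frame of saw_guide between 0.03 and 0.0335 m and contact force between bar and fence above 2 N and contact force between bar and bed above 3 N and contact force between any of the fingers, the arm and bar above 4 N and linear speed of bar below 0.01 m/s); the arm keeps its last pose, push and grip.
It fails at once if the bar is pushed with more than 40 N against bed or fence (contact force between bar and bed above 40 N or contact force between bar and fence above 40 N).
It fails at once if a bystander is moved more than 20 mm (distance of any of cut_piece_1, cut_piece_2, hacksaw, marker, wash_bottle, beaker, white_bottle from where it was at the start of the episode above 0.02 m).
It also fails if it takes over 67 s, if anything falls off the work surface, if the arm or the gripper's body presses on something with over 40 N, if the wrist force passes 120 N, or if a joint passes its speed limit or range.

## Working session

There is one attempt and no reset: what is moved stays moved. The work goes in short steps, Python scripts to look and compute and a shell command to move; the robot and the scene stay as the last step left them, time stands still between calls to the robot, and variables do not carry over. Pictures are saved under pics/ and viewed, and the job is handed in when it is done.

```bash
ls; mkdir -p pics
python3 - <<'E'
from workcell import bot
import cv2
print(bot.get_obs())
for n in ["scene","top","wrist"]:
    im=bot.camera(n); cv2.imwrite(f"pics/{n}0.png",cv2.cvtColor(im,cv2.COLOR_RGB2BGR))
    print(n,bot.calibration(n))
E
```

```text
pics
{'clock': 0.0, 'joint_pos': array([-1.21101508e+00,  2.41400769e-01,  3.69591899e-03,  1.33517427e+00,
        2.55927909e-05,  1.57080977e+00]), 'joint_vel': array([ 1.97523601e-03, -6.02978665e-05,  2.89756669e-05,  6.57136128e-04,
       -4.11093955e-04, -9.09108851e-04]), 'tau': array([-1.61440727e-03, -3.72312427e+01,  2.52411640e+01,  1.67964696e-02,
       -2.32058037e-04, -1.44482374e-05]), 'eef_pos': array([ 0.17580003, -0.46733901,  0.20480829]), 'tool_rot': array([ 9.83863939e-01,  1.78915244e-01, -1.73745484e-04, -1.02687890e-03]), 'ft_force': array([-0.75902553, -0.23250273, -0.62348474]), 'ft_torque': array([-0.03485615,  0.02619233,  0.00043887]), 'grip_width': 0.08523020272998424}
scene {'intrinsics': array([[444.75531241,   0.        , 251.09018257],
       [  0.        , 444.75531241, 187.37683875],
       [  0.        ,   0.        ,   1.        ]]), 'xyz': array([-0.32921701,  0.7528279 ,  0.90855097]), 'attitude': array([-0.37708306,  0.7964276 , -0.42751644,  0.20184433])}
top {'intrinsics': array([[424.06358064,   0.        , 262.82527419],
       [  0.        , 424.06358064, 191.66747543],
       [  0.        ,   0.        ,   1.        ]]), 'xyz': array([0.40770321, 0.01262149, 1.36566625]), 'attitude': array([ 0.71188604, -0.69824695,  0.05944203, -0.04621814])}
wrist {'intrinsics': array([[297.31863964,   0.        , 254.52859181],
       [  0.        , 297.31863964, 191.58395869],
       [  0.        ,   0.        ,   1.        ]]), 'tool_from_camera': array([[-4.01080178e-05, -9.57037407e-01, -2.89964480e-01,
         7.31955619e-02],
       [ 9.99999998e-01, -2.40443965e-05, -5.89611213e-05,
         7.14638957e-05],
       [ 4.94559777e-05, -2.89964482e-01,  9.57037406e-01,
        -1.69015675e-01],
       [ 0.00000000e+00,  0.00000000e+00,  0.00000000e+00,
         1.00000000e+00]])}
```

View pics/scene0.png

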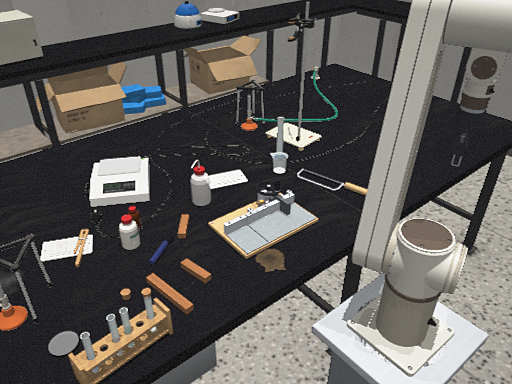

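View pics/top0.png

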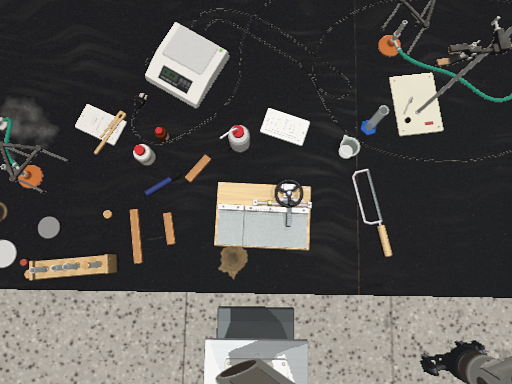

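Scene: the guide is in the middle of the bench. In the top view it sits at about (263,216), the wheel at (289,194), the long bar at (136,236), the near cut piece at (169,228), and the second piece at (198,168). Next I'll measure these points.

```bash
cat > h.py <<'E'
from workcell import bot
import numpy as np, cv2
from scipy.spatial.transform import Rotation as R
def ray(cam,uv):
    c=bot.calibration(cam); K=c["intrinsics"]
    uv=np.asarray(uv,float)
    d=np.array([(uv[0]-K[0,2])/K[0,0],(uv[1]-K[1,2])/K[1,1],1.])
    if cam=="wrist":
        o=bot.get_obs(); Rt=R.from_quat(o["tool_rot"]).as_matrix(); T=c["tool_from_camera"]
        a=d[:2]; th=np.linalg.norm(a); d=np.array([*(np.sin(th)*a/max(th,1e-9)),np.cos(th)])
        return o["eef_pos"]+Rt@T[:3,3], Rt@T[:3,:3]@d
    return np.array(c["xyz"]), R.from_quat(c["attitude"]).as_matrix()@d
def at_z(cam,uv,z):
    o,d=ray(cam,uv); return o+d*(z-o[2])/d[2]
def tri(a,b):
    (o1,d1),(o2,d2)=a,b
    A=np.stack([d1,-d2],1); s=np.linalg.lstsq(A,o2-o1,rcond=None)[0]
    p,q=o1+s[0]*d1,o2+s[1]*d2
    return (p+q)/2,np.linalg.norm(p-q)
def proj(cam,p):
    c=bot.calibration(cam);K=c["intrinsics"]
    if cam=="wrist":
        o=bot.get_obs(); Rt=R.from_quat(o["tool_rot"]).as_matrix(); T=c["tool_from_camera"]
        q=T[:3,:3].T@(Rt.T@(np.asarray(p)-o["eef_pos"])-T[:3,3])
        th=np.arctan2(np.linalg.norm(q[:2]),q[2]); a=q[:2]/np.linalg.norm(q[:2])*th
        return K[:2,2]+K[0,0]*a
    q=R.from_quat(c["attitude"]).as_matrix().T@(np.asarray(p)-c["xyz"])
    return K[:2,2]+K[0,0]*q[:2]/q[2]
def snap(cam,name):
    im=bot.camera(cam); cv2.imwrite(f"pics/{name}.png",cv2.cvtColor(im,cv2.COLOR_RGB2BGR)); return im
WH=np.array([512,384])
E
python3 - <<'E'
from h import *
Z={"saw_guide":0,"bar_center":.01,"wheel_axis":.08,"crank_center":.112,"stop_face":.047,"cut_piece":0,"cut_piece_1":0}
for t,z in Z.items():
    for cam in ["top","scene"]:
        for r in bot.spot_point(cam,t)[:3]:
            uv=np.array(r["point"])*WH
            print(t,cam,round(r["score"],2),uv.round(1),at_z(cam,uv,z).round(4))
for t in ["saw_guide","bar_center"]:
  for r in bot.masks_of("top",t)[:3]:
    m=r["pixels"].astype(np.uint8); c,_=cv2.findContours(m,0,2); c=max(c,key=cv2.contourArea)
    b=cv2.minAreaRect(c); bx=cv2.boxPoints(b)
    print(t,r["score"],b); print([at_z("top",p,.02).round(3).tolist() for p in bx])
E
python3 -c "
import cv2
im=cv2.imread('pics/top0.png')[160:270,200:330];cv2.imwrite('pics/c1.png',cv2.resize(im,None,fx=6,fy=5))
im=cv2.imread('pics/scene0.png')[180:260,200:330];cv2.imwrite('pics/c2.png',cv2.resize(im,None,fx=6,fy=6))"
```

```text
saw_guide top 0.95 [261.8 228.5] [ 0.4939 -0.0099  0.    ]
saw_guide top 0.21 [291.4 202. ] [ 0.5818 -0.1045  0.    ]
saw_guide scene 0.76 [268.5 227.7] [ 0.5096 -0.0094  0.    ]
bar_center top 0.69 [135.7 239.1] [0.4522 0.3882 0.01  ]
bar_center scene 0.8 [170.2 294. ] [0.4545 0.3898 0.01  ]
wheel_axis top 0.62 [287.4 193. ] [ 0.5991 -0.0852  0.08  ]
wheel_axis scene 0.85 [266.9 186.6] [ 0.6055 -0.0838  0.08  ]
crank_center top 0.4 [291.2 203.3] [ 0.5636 -0.0944  0.112 ]
crank_center scene 0.46 [276.4 182.5] [ 0.568  -0.0916  0.112 ]
stop_face top 0.72 [282.5 221.2] [ 0.515  -0.0734  0.047 ]
stop_face top 0.54 [286.3 191.5] [ 0.6087 -0.0843  0.047 ]
stop_face scene 0.73 [279.8 208.8] [ 0.5167 -0.0633  0.047 ]
cut_piece top 0.69 [197.2 169. ] [0.6843 0.2049 0.    ]
cut_piece top 0.49 [169.2 228.7] [0.4876 0.2863 0.    ]
cut_piece scene 0.78 [193.  270.7] [ 0.4991  0.2888 -0.    ]
cut_piece scene 0.75 [184.  225.9] [0.6915 0.1981 0.    ]
cut_piece scene 0.44 [199.7 203. ] [0.7664 0.0865 0.    ]
cut_piece_1 top 0.69 [197.2 169. ] [0.6843 0.2049 0.    ]
cut_piece_1 top 0.49 [169.2 228.7] [0.4876 0.2863 0.    ]
cut_piece_1 scene 0.78 [193.  270.7] [ 0.4991  0.2888 -0.    ]
cut_piece_1 scene 0.75 [184.  225.9] [0.6915 0.1981 0.    ]
cut_piece_1 scene 0.44 [199.7 203. ] [0.7664 0.0865 0.    ]
saw_guide 0.91 ((262.39825439453125, 212.4371337890625), (94.59541320800781, 69.64563751220703), 2.6630008220672607)
[[0.438, 0.141, 0.02], [0.66, 0.138, 0.02], [0.653, -0.167, 0.02], [0.43, -0.157, 0.02]]
bar_center 0.89 ((135.7069091796875, 235.98277282714844), (52.56779479980469, 9.218048095703125), 85.2363510131836)
[[0.543, 0.412, 0.02], [0.546, 0.384, 0.02], [0.382, 0.36, 0.02], [0.379, 0.388, 0.02]]
```

View pics/c1.png

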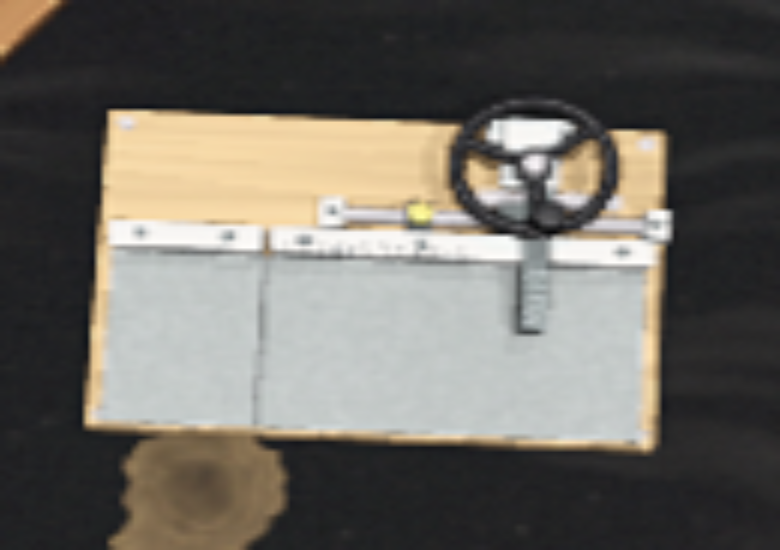

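View pics/c2.png

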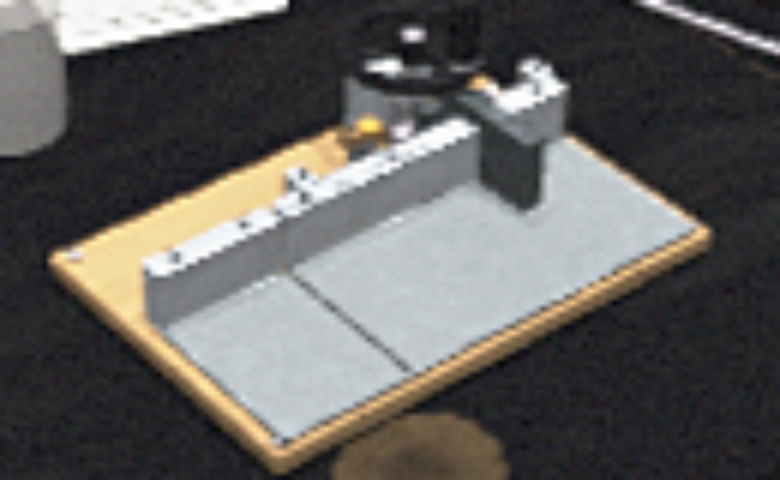

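```bash
python3 -m inch '[[0.2,-0.12,-0.03,0.08,0],[0.485,-0.284,-0.045,0.172,0],[0.485,-0.284,-0.045,0.172,0],[0.485,-0.284,-0.045,0.172,0],[0.485,-0.284,-0.045,0.172,0],[0.485,-0.284,-0.045,0.172,0],[0.485,-0.284,-0.045,0.172,0],[0.485,-0.284,-0.045,0.172,0],[0.485,-0.284,-0.045,0.172,0],[0.485,-0.284,-0.045,0.172,0]]'
python3 - <<'E'
from h import *
o=bot.get_obs();print(o["clock"],o["eef_pos"],o["joint_vel"],o["tool_rot"],o["ft_force"])
snap("wrist","w1")
for t,z in {"saw_guide":0,"wheel_axis":.08,"crank_center":.112,"stop_face":.047}.items():
        for r in bot.spot_point("wrist",t)[:3]:
            uv=np.array(r["point"])*WH
            print(t,round(r["score"],2),uv.round(1),at_z("wrist",uv,z).round(4))
E
```

```text
clock: 2.2
eef_pos: [0.5319, -0.0282, 0.2503]
tool_rot: [1.0, 0.002, 0.0, -0.0]
ft_force: [-0.4, 0.1, 0.3]
grip_width: 0.0857
2.2 [ 0.53192802 -0.02821862  0.25030434] [ 0.0728445   0.06893492  0.10217524  0.06660049 -0.02516712  0.1067594 ] [ 9.99997072e-01  2.39991900e-03  2.22314260e-04 -2.16249824e-04] [-0.44337577  0.11658563  0.26502176]
saw_guide 0.77 [243.5 175.2] [ 0.5012 -0.0148  0.    ]
wheel_axis 0.69 [307.  109.5] [ 0.5975 -0.0916  0.08  ]
crank_center 0.68 [316.8 146.6] [ 0.5587 -0.0983  0.112 ]
stop_face 0.56 [296.  167.5] [ 0.5216 -0.0864  0.047 ]
stop_face 0.46 [457.4 119.5] [ 0.5992 -0.3309  0.047 ]
```

View pics/w1.png

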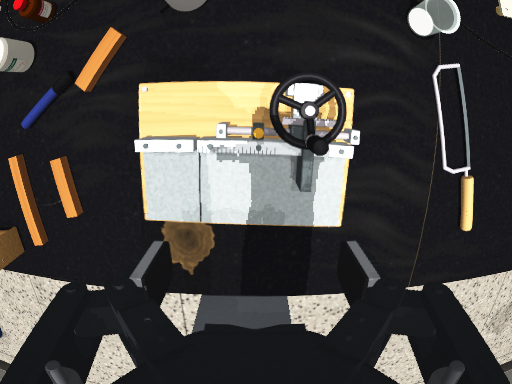

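The wrist view shows the guide at (245,150), with the wheel hub at (309,110) and the crank at (317,146). The arm hadn't quite settled, so I'll take a second picture and fit the guide pose.

```bash
python3 -m inch '[[0,0,0,0,0],[0,0,0,0,0]]'
python3 - <<'E'
from h import *
o=bot.get_obs();print(o["clock"],o["eef_pos"],abs(o["joint_vel"]).max())
im=snap("wrist","w2")
c=cv2.cvtColor(im,cv2.COLOR_RGB2BGR)
cv2.imwrite("pics/w2a.png",cv2.resize(c[70:240,125:255],None,fx=4.5,fy=3.5))
cv2.imwrite("pics/w2a.png",cv2.resize(c[75:235,125:255],None,fx=3.7,fy=3.7,interpolation=cv2.INTER_CUBIC))
cv2.imwrite("pics/w2b.png",cv2.resize(c[65:235,245:365],None,fx=3.5,fy=3.5,interpolation=cv2.INTER_CUBIC))
for t,z in {"saw_guide":0,"wheel_axis":.08,"crank_center":.112,"stop_face":.047}.items():
        for r in bot.spot_point("wrist",t)[:1]:
            uv=np.array(r["point"])*WH
            print(t,round(r["score"],2),uv.round(1),at_z("wrist",uv,z).round(4))
E
```

```text
clock: 2.7
eef_pos: [0.5296, -0.0324, 0.251]
tool_rot: [1.0, -0.001, 0.0, 0.0]
ft_force: [0.5, -0.3, -0.5]
grip_width: 0.0853
2.7 [ 0.52956819 -0.032442    0.25101381] 0.0060950302562213345
saw_guide 0.84 [237.8 176.2] [ 0.4993 -0.008   0.    ]
wheel_axis 0.97 [303.1 106.4] [ 0.6013 -0.0875  0.08  ]
crank_center 0.57 [314.2 140.5] [ 0.566  -0.0949  0.112 ]
stop_face 0.71 [295.2 166.1] [ 0.5245 -0.0843  0.047 ]
```

View pics/w2a.png

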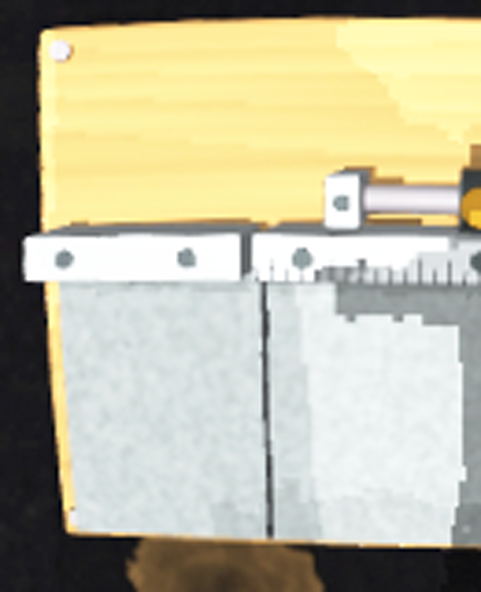

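View pics/w2b.png

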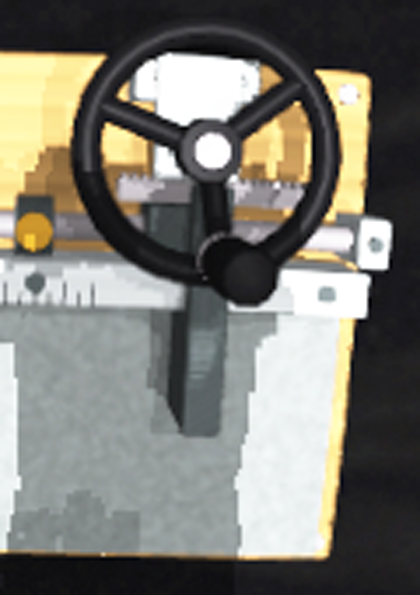

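```bash
cat > fit.py <<'E'
from h import *
from scipy.optimize import least_squares
A=lambda x,y:(125+(x+.5)/3.7-.5,75+(y+.5)/3.7-.5)
B=lambda x,y:(245+(x+.5)/3.5-.5,65+(y+.5)/3.5-.5)
F=[(A(270,537),(-63,60,22)),(A(247,283),(45,60,56)),(A(247,235),(61,60,56)),(A(23,281),(45,150,56)),(A(25,235),(61,150,56)),
 (A(72,528),(-63,142,22)),(B(367,317),(45,-150,56)),(B(370,272),(61,-150,56)),(B(325,551),(-63,-142,22))]
W=lambda g,p:np.array([g[0],g[1],0])+R.from_euler('z',g[2]).apply(np.array(p)/1e3)
def res(g): return np.concatenate([proj("wrist",W(g,p))-np.array(u) for u,p in F])
s=least_squares(res,[.51,-.01,0]); g=s.x
print(g.round(4),np.degrees(g[2])); print(res(g).reshape(-1,2).round(1).tolist())
def res2(h): return np.concatenate([proj("wrist",W(h,p)+[0,0,h[3]])-np.array(u) for u,p in F])
s=least_squares(res2,[.51,-.01,0,0]);print(s.x.round(4),abs(s.fun).max())
wh=at_z("wrist",B(206,152),.08);cr=at_z("wrist",B(247,275),.129);hub=at_z("wrist",B(212,150),.09)
print(wh,hub,cr,np.linalg.norm((cr-wh)[:2]))
Gi=lambda p:R.from_euler('z',-g[2]).apply(np.array(p)-[g[0],g[1],0])
print(Gi(wh),Gi(cr),Gi(at_z("wrist",B(188,433),.03)))
# check vs top
for p in [(-63,60,22),(45,150,56),(45,-150,56)]: print(proj("top",W(g,p)),proj("scene",W(g,p)))
E
python3 fit.py
```

```text
[ 0.5006 -0.0111 -0.0248] -1.4226033616607867
[[0.6, 0.4], [-0.5, -0.8], [-0.7, -0.5], [-5.3, 0.1], [-6.5, 0.6], [1.7, 0.6], [6.2, -0.0], [6.4, 0.5], [-2.6, 0.7]]
[ 0.4982 -0.0098 -0.0244 -0.0129] 5.524955546409842
[ 0.59951153 -0.08773703  0.08      ] [ 0.60031768 -0.08801704  0.09      ] [ 0.5653732  -0.09241541  0.129     ] 0.03445739731457923
[ 0.10077658 -0.07419948  0.08      ] [ 0.06676492 -0.07972395  0.129     ] [-0.00888267 -0.0813695   0.03      ]
[242.36658836 245.17201031] [269.13543321 241.12323872]
[214.76507383 208.55130493] [224.21775257 226.21447547]
[311.34167217 212.85983351] [296.35466698 192.41181166]
```

```bash
sed -i 's/(45,150,56)),/(45,142,56)),/;s/(61,150,56)),/(61,142,56)),/;s/(45,-150,56)),(/(45,-142,56)),(/;s/(61,-150,56)),/(61,-142,56)),/' fit.py; python3 fit.py
```

```text
[ 0.5007 -0.0113 -0.0252] -1.4431550023959676
[[0.8, 0.3], [-0.3, -0.9], [-0.5, -0.6], [0.3, -0.1], [-0.9, 0.3], [1.8, 0.6], [0.6, -0.4], [0.8, 0.1], [-2.4, 0.7]]
[ 5.007e-01 -1.130e-02 -2.520e-02  1.000e-04] 2.3873243853066697
[ 0.59951153 -0.08773703  0.08      ] [ 0.60031768 -0.08801704  0.09      ] [ 0.5653732  -0.09241541  0.129     ] 0.03445739731457923
[ 0.10069489 -0.07392215  0.08      ] [ 0.06668522 -0.07945882  0.129     ] [-0.00896177 -0.0811315   0.03      ]
[242.43819271 245.13347032] [269.163196   241.07252812]
[214.85129725 208.5030455 ] [224.25620368 226.15608703]
[311.42471105 212.84609508] [296.39939028 192.37867298]
```

```bash
python3 -m inch '[[0.035,0.060,0.05,0,0.0],[0.035,0.060,0.11,0,0.0],[0.035,0.060,0.158,0,0.0],[0.035,0.060,0.158,0,0.0],[0.035,0.060,0.158,0,0.0]]'
python3 - <<'E'
from h import *
o=bot.get_obs();print(o["clock"],o["eef_pos"],abs(o["joint_vel"]).max(),o["ft_force"])
im=snap("wrist","w3")
print(proj("wrist",[0.5645,-.0926,.129]))
E
```

```text
clock: 3.58
eef_pos: [0.5664, -0.0914, 0.0949]
tool_rot: [1.0, -0.0, 0.001, 0.0]
ft_force: [-0.1, -0.9, 0.3]
grip_width: 0.0851
3.575 [ 0.56640142 -0.09140127  0.09489743] 0.03511925005224746 [-0.12603482 -0.87798051  0.30421402]
[256.01713625 255.61490643]
```

View pics/w3.png

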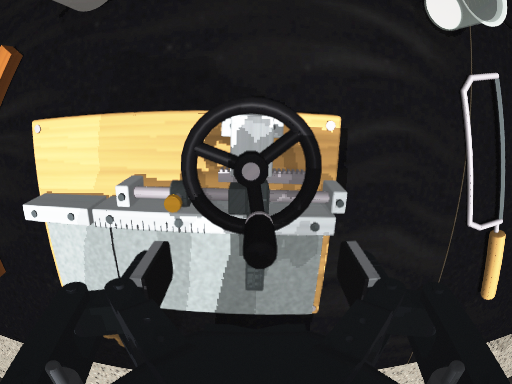

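The crank top at (260,250) is between the open fingers at about (152,265) and (358,265), as projected. Closing on it.

```bash
python3 -m inch '[[0,0,0,0,1],[0,0,0,0,1],[0,0,0,0,1],[0,0,0,0,1],[0,0,0,0,1],[0,0,0,0,1]]'
python3 - <<'E'
from h import *
o=bot.get_obs();print(o["clock"],o["eef_pos"],abs(o["joint_vel"]).max(),o["ft_force"])
im=snap("wrist","w4")
for t,z in {"wheel_axis":.08}.items():
        for r in bot.spot_point("wrist",t)[:1]:
            uv=np.array(r["point"])*WH
            print(t,round(r["score"],2),uv.round(1),at_z("wrist",uv,z).round(4))
E
```

```text
clock: 4.38
eef_pos: [0.5653, -0.092, 0.0936]
tool_rot: [1.0, -0.0, 0.001, 0.001]
ft_force: [-1.1, -1.2, 5.6]
grip_width: 0.0158
4.375 [ 0.56525378 -0.09204018  0.09358376] 0.0024234585214042642 [-1.09787086 -1.21238429  5.57373685]
wheel_axis 0.75 [249.5 169.7] [ 0.5976 -0.0892  0.08  ]
```

View pics/w4.png

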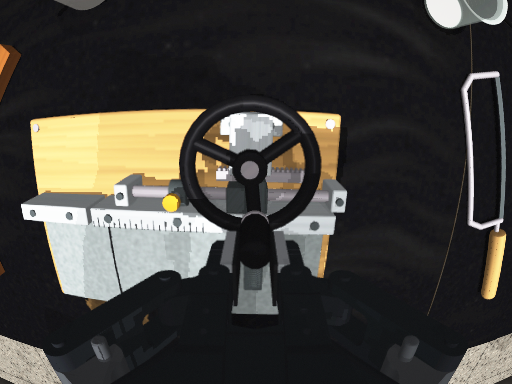

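```bash
python3 - <<'E'
import numpy as np
t0=np.radians(187.2);r=.036
for ph in range(0,225,15):
    t=t0-np.radians(ph); print(ph,round(r*(np.cos(t)-np.cos(t0)),4),round(-r*(np.sin(t)-np.sin(t0)),4))
E
python3 -m inch '[[0.0000,-0.0047,0,0,1],[0.0001,-0.0094,0,0,1],[0.0012,-0.0140,0,0,1],[0.0024,-0.0184,0,0,1],[0.0024,-0.0184,0,0,1]]'
```

```text
0 0.0 -0.0
15 0.0 -0.0094
30 0.0025 -0.0185
45 0.0073 -0.0266
60 0.014 -0.0332
75 0.0221 -0.0378
90 0.0312 -0.0402
105 0.0406 -0.0402
120 0.0497 -0.0377
135 0.0578 -0.033
150 0.0644 -0.0263
165 0.069 -0.0181
180 0.0714 -0.009
195 0.0714 0.0004
210 0.0689 0.0094
clock: 5.1
eef_pos: [0.5685, -0.0736, 0.0936]
tool_rot: [1.0, -0.0, 0.001, 0.001]
ft_force: [0.5, -3.6, 5.0]
grip_width: 0.0156
```

```bash
python3 -m inch '[[0.0049,-0.0082,0,0,1],[0.0116,-0.0148,0,0,1],[0.0197,-0.0194,0,0,1],[0.0288,-0.0218,0,0,1],[0.0382,-0.0218,0,0,1],[0.0382,-0.0218,0,0,1],[0.0382,-0.0218,0,0,1]]'
```

```text
clock: 5.98
eef_pos: [0.6061, -0.0531, 0.0936]
tool_rot: [1.0, -0.001, 0.001, 0.002]
ft_force: [-0.7, -5.4, 6.2]
grip_width: 0.0158
```

```bash
python3 -m inch '[[0.0091,0.0025,0,0,1],[0.0172,0.0072,0,0,1],[0.0238,0.0139,0,0,1],[0.0284,0.0221,0,0,1],[0.0308,0.0312,0,0,1],[0.0308,0.0312,0,0,1],[0.0308,0.0312,0,0,1]]'
python3 - <<'E'
from h import *
snap("wrist","w5")
E
```

```text
clock: 6.85
eef_pos: [0.6321, -0.0708, 0.0934]
tool_rot: [1.0, 0.003, -0.004, -0.01]
ft_force: [-12.2, 22.5, 14.7]
grip_width: 0.0156
```

View pics/w5.png

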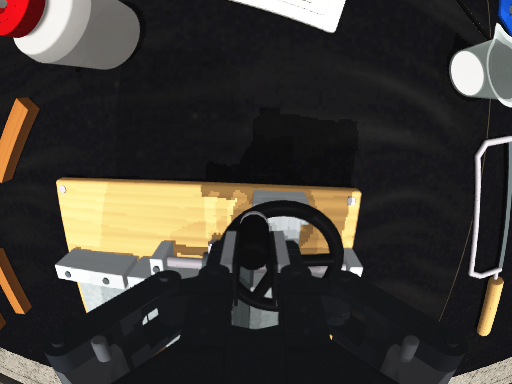

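Winding stopped at about 160°, with a purely tangential 25 N on the tool. The stop didn't start fully back (its face was at about y = -75 mm), so this fits the collar. I'll ease off, release, rise and check.

```bash
python3 -m inch '[[-0.004,-0.011,0,0,1],[-0.004,-0.011,0,0,1],[-0.004,-0.011,0,0,0.5],[-0.004,-0.011,0,0,0.4],[-0.004,-0.011,0,0,0.4],[-0.004,-0.011,-0.04,0,0.4],[-0.04,-0.011,-0.1,0,0.2],[-0.1,-0.04,-0.16,0,0],[-0.1,-0.04,-0.16,0,0],[-0.1,-0.04,-0.16,0,0]]'
python3 - <<'E'
from h import *
o=bot.get_obs();print(o["clock"],o["eef_pos"],abs(o["joint_vel"]).max(),o["ft_force"])
im=snap("wrist","w6")
c=cv2.cvtColor(im,cv2.COLOR_RGB2BGR); cv2.imwrite("pics/w6a.png",cv2.resize(c[60:240,150:370],None,fx=3.5,fy=3.3))
for p in [(2,-40,69),(42,-40,69),(2,-40,24.5),(2,-54,69)]:
    print(p,proj("wrist",np.array([.5007,-.0113,0])+R.from_euler('z',-.0252).apply(np.array(p)/1e3)))
E
```

```text
clock: 8.15
eef_pos: [0.5368, -0.0421, 0.2556]
tool_rot: [1.0, 0.0, 0.003, 0.0]
ft_force: [0.3, -0.0, -0.4]
grip_width: 0.0853
8.15 [ 0.53684267 -0.04210395  0.2556166 ] 0.0686931058979218 [ 0.27971789 -0.01492952 -0.40677548]
(2, -40, 69) [261.42296297 193.07932131]
(42, -40, 69) [262.44188147 161.47048728]
(2, -40, 24.5) [260.71036703 183.71713509]
(2, -54, 69) [272.64414987 193.34524211]
```

View pics/w6a.png

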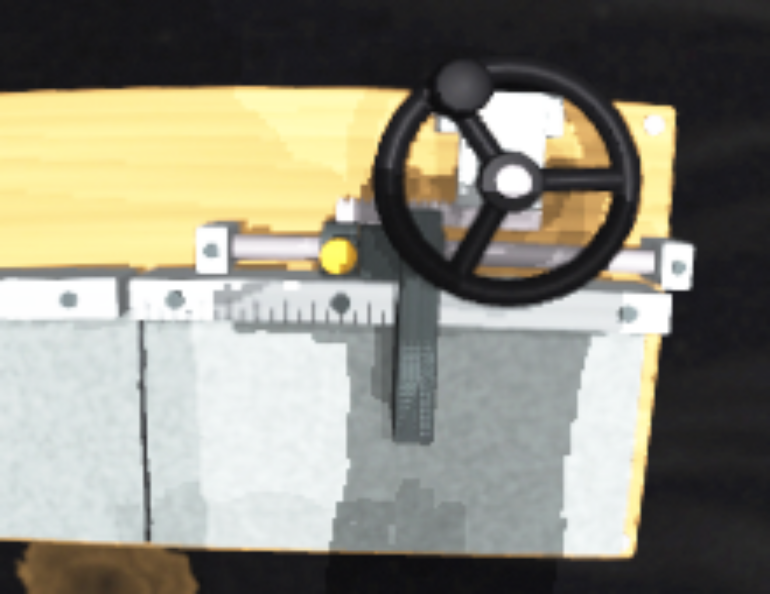

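The stop slide now touches the yellow collar, and the corner of its face is within about 1.5 px of the predicted collar position. I'll take a settled picture to confirm and measure the bar from there too.

```bash
python3 -m inch '[[0,0,0,0,0],[0,0,0,0,0]]'
python3 - <<'E'
from h import *
o=bot.get_obs();print(o["clock"],o["eef_pos"],abs(o["joint_vel"]).max())
im=snap("wrist","w7")
c=cv2.cvtColor(im,cv2.COLOR_RGB2BGR); cv2.imwrite("pics/w7a.png",cv2.resize(c[100:230,180:350],None,fx=4.6,fy=4.6,interpolation=cv2.INTER_CUBIC))
G=lambda p:np.array([.5007,-.0113,0])+R.from_euler('z',-.0252).apply(np.array(p)/1e3)
for p in [(2,-40,69),(42,-40,69),(2,-54,69),(-63,60,22),(45,60,56),(45,-142,56),(-63,-142,22)]:
    u=proj("wrist",G(p)); print(p,u,(u-[180,100])*4.6)
E
```

```text
clock: 8.45
eef_pos: [0.5364, -0.0427, 0.2507]
tool_rot: [1.0, -0.0, -0.002, -0.0]
ft_force: [0.0, 0.3, 0.5]
grip_width: 0.0854
8.45 [ 0.5363593  -0.04272224  0.25074388] 0.005611578695340538
(2, -40, 69) [261.37227937 192.39133963] [374.31248508 425.00016231]
(42, -40, 69) [262.38108471 160.55359618] [378.95298964 278.54654245]
(2, -54, 69) [272.68068573 192.65472215] [426.33115435 426.21172189]
(-63, 60, 22) [191.45343201 223.45741709] [ 52.68578727 567.9041186 ]
(45, 60, 56) [182.90005772 154.9664859 ] [ 13.34026552 252.84583515]
(45, -142, 56) [341.7137088  159.10259158] [743.88306048 271.87192127]
(-63, -142, 22) [327.63180357 226.33490208] [679.10629643 581.14054955]
```

View pics/w7a.png

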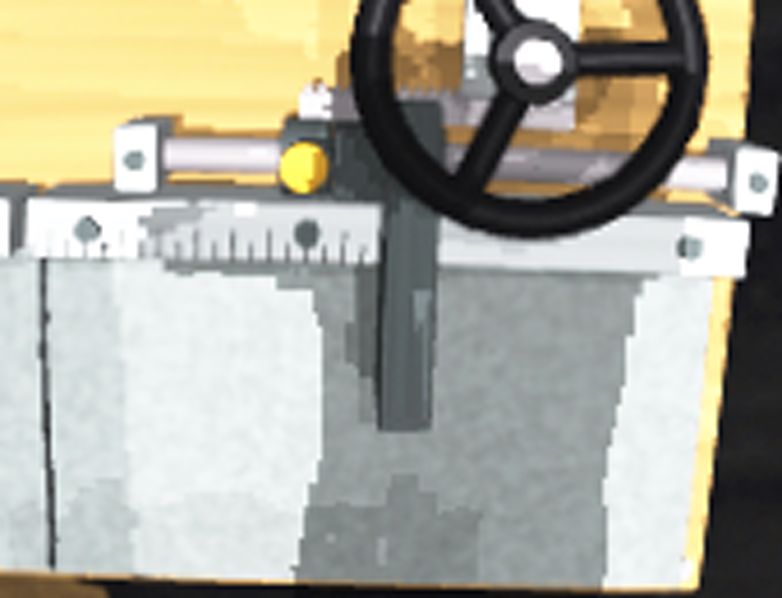

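The stop finger's corners are within about 1 px of the collar prediction and the slide touches the collar, so step 1 is done. Now to the bar.

```bash
python3 -m inch '[[-0.076,-0.429,0.03,-0.069,0],[-0.076,-0.429,0.03,-0.069,0],[-0.076,-0.429,0.03,-0.069,0],[-0.076,-0.429,0.03,-0.069,0],[-0.076,-0.429,0.03,-0.069,0],[-0.076,-0.429,0.03,-0.069,0],[-0.076,-0.429,0.03,-0.069,0],[-0.076,-0.429,0.03,-0.069,0],[-0.076,-0.429,0.03,-0.069,0],[-0.076,-0.429,0.03,-0.069,0]]'; python3 -m inch '[[0,0,0,0,0],[0,0,0,0,0],[0,0,0,0,0]]'
python3 - <<'E'
from h import *
o=bot.get_obs();print(o["clock"],o["eef_pos"],abs(o["joint_vel"]).max(),R.from_quat(o["tool_rot"]).as_matrix()[:,0])
im=snap("wrist","w8")
for r in bot.masks_of("wrist","bar_center")[:3]:
    m=r["pixels"].astype(np.uint8); c,_=cv2.findContours(m,0,1); c=max(c,key=cv2.contourArea)
    b=cv2.boxPoints(cv2.minAreaRect(c)); print(r["score"],b.round(1).tolist())
    P=np.array([at_z("wrist",p[0],.02)[:2] for p in c]); rr=cv2.minAreaRect((P*1000).astype(np.float32)); print(rr)
for r in bot.spot_point("wrist","bar_center")[:2]: print(r["score"],at_z("wrist",np.array(r["point"])*WH,.01))
E
```

```text
clock: 9.75
eef_pos: [0.5163, 0.1427, 0.2254]
tool_rot: [0.993, 0.119, -0.004, -0.025]
ft_force: [-0.1, 0.2, -0.9]
grip_width: 0.0856
clock: 10.12
eef_pos: [0.5161, 0.1429, 0.2255]
tool_rot: [0.993, 0.12, -0.004, -0.025]
ft_force: [-0.0, 0.5, -0.2]
grip_width: 0.0856
10.125 [0.51614786 0.14288169 0.22550176] 0.0014538665269991505 [ 0.97138577  0.23749682 -0.00222475]
0.83 [[83.30000305175781, 101.0999984741211], [104.0, 100.5], [107.19999694824219, 211.8000030517578], [86.5999984741211, 212.5]]
((463.1053466796875, 381.7426452636719), (169.5655059814453, 36.385189056396484), 8.74091625213623)
0.84 [0.46136609 0.39089292 0.01      ]
```

View pics/w8.png

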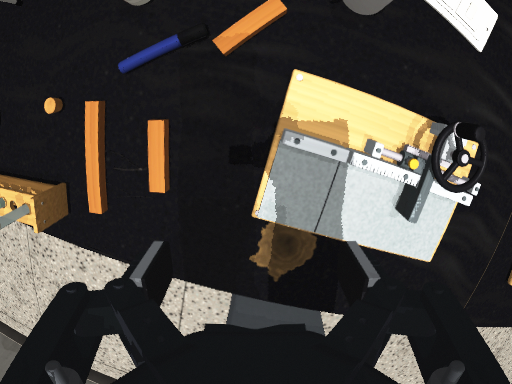

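The arm stopped short at (0.516, 0.143), tilted, with no force on it. The picture shows nothing it could have hit. I'll check the joints.

Run:
```python
from h import *
o=bot.get_obs();print(o["joint_pos"].round(3),o["tau"].round(1),R.from_quat(o["tool_rot"]).as_matrix().round(3))
```

```text
[0.239 0.306 0.144 1.41  0.051 3.141] [ -0.  -40.7  25.6   0.    0.2  -0. ] [[ 0.971  0.237 -0.014]
 [ 0.238 -0.97   0.049]
 [-0.002 -0.051 -0.999]]
```

Joint 6 is at its limit: here q6 = q1 − yaw + π, so I need the half-turned grasp, yaw about 188°. Turning the other way.

```bash
python3 -m inch '[[0,0,0,-0.2,0],[0,0,0,-0.3,0],[0,0,0,-0.4,0],[0,0,0,-0.5,0],[0,0,0,-0.6,0],[0,0,0,-0.7,0],[0,0,0,-0.8,0],[0,0,0,-0.8,0],[0,0,0,-0.8,0],[0,0,0,-0.8,0]]'
python3 - <<'E'
from h import *
o=bot.get_obs();print(o["joint_pos"].round(3),R.from_quat(o["tool_rot"]).as_matrix().round(3))
E
```

```text
clock: 11.52
eef_pos: [0.5161, 0.1429, 0.2254]
tool_rot: [0.576, 0.817, 0.016, -0.02]
ft_force: [-0.4, -0.5, 0.2]
grip_width: 0.0852
[0.239 0.306 0.144 1.41  0.051 1.467] [[-0.335  0.942 -0.014]
 [ 0.941  0.336  0.049]
 [ 0.051  0.003 -0.999]]
```

```bash
cat >> h.py <<'E'
def plan(p,yaw_deg):
    "shift (in m = units) and turn units from the measured pose to world point p with tool-x heading yaw"
    o=bot.get_obs(); Rt=R.from_quat(o["tool_rot"]).as_matrix()
    s=Rt.T@(np.asarray(p)-o["eef_pos"])
    cur=np.degrees(np.arctan2(Rt[1,0],Rt[0,0])); d=yaw_deg-cur
    while d<=-180:d+=360
    while d>180:d-=360
    q1=np.arctan2(p[1],p[0])
    print("clock",o["clock"],"pos",o["eef_pos"].round(4),"yaw",cur.round(2),"shift",s.round(4),"turn",round(-d/120,4),"turn alt",round(-(d-np.sign(d)*360)/120,4),"q6 end",round(o["joint_pos"][5]-o["joint_pos"][0]+q1-np.radians(d),2),"f",o["ft_force"].round(1))
E
python3 -c "
from h import *
plan([.4625,.387,.2],188.5)"
```

```text
clock 11.525 pos [0.5161 0.1429 0.2254] yaw 109.62 shift [0.2463 0.0314 0.0381] turn -0.6573 turn alt 2.3427 q6 end 0.55 f [-0.4 -0.5  0.2]
```

```bash
python3 -m inch '[[0.06,0.01,0.01,-0.1,0],[0.12,0.016,0.02,-0.2,0],[0.18,0.022,0.03,-0.3,0],[0.246,0.0314,0.038,-0.4,0],[0.246,0.0314,0.038,-0.5,0],[0.246,0.0314,0.038,-0.6,0],[0.246,0.0314,0.038,-0.657,0],[0.246,0.0314,0.038,-0.657,0],[0.246,0.0314,0.038,-0.657,0]]';  python3 - <<'E'
from h import *
o=bot.get_obs();print(o["clock"],o["eef_pos"],abs(o["joint_vel"]).max(),R.from_quat(o["tool_rot"]).as_matrix().round(3).tolist())
im=snap("wrist","w9")
for r in bot.masks_of("wrist","bar_center")[:3]:
    m=r["pixels"].astype(np.uint8); c,_=cv2.findContours(m,0,1); c=max(c,key=cv2.contourArea)
    b=cv2.boxPoints(cv2.minAreaRect(c)); print(r["score"],b.round(1).tolist())
    P=np.array([at_z("wrist",p[0],.02)[:2] for p in c]); rr=cv2.minAreaRect((P*1000).astype(np.float32)); print(rr)
for r in bot.spot_point("wrist","bar_center")[:2]: print(r["score"],at_z("wrist",np.array(r["point"])*WH,.01))
E
```

```text
clock: 12.65
eef_pos: [0.4622, 0.3866, 0.2]
tool_rot: [-0.073, 0.997, 0.025, -0.005]
ft_force: [-0.1, 0.8, -0.7]
grip_width: 0.0853
12.65 [0.46215555 0.38660754 0.19997364] 0.005312900772773935 [[-0.989, -0.146, -0.015], [-0.146, 0.988, 0.049], [0.007, 0.05, -0.999]]
0.71 [[237.0, 232.0], [237.0, 97.0], [257.0, 97.0], [257.0, 232.0]]
((462.3174743652344, 386.01519775390625), (168.3944091796875, 25.06797218322754), 8.526652336120605)
0.87 [0.46235104 0.38562726 0.01      ]
```

View pics/w9.png

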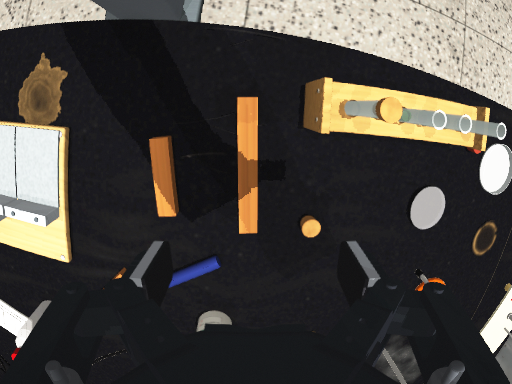

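The bar is at (247,165): centre (0.462, 0.386), heading 8.5°, measured 168 × 25 mm, so it matches. The cut piece at (163,177) and the cork at (310,227) are clear of the fingers.

```bash
python3 -c "
from h import *
plan([.4623,.3857,.007],188.5)"
```

```text
clock 12.8 pos [0.4622 0.3865 0.2001] yaw -171.53 shift [-0.0013 -0.0106  0.1928] turn -0.0003 turn alt 2.9997 q6 end 0.55 f [ 0.1 -0.2  0.5]
```

```bash
python3 -m inch '[[-0.001,-0.0106,0.06,0,0],[-0.001,-0.0106,0.12,0,0],[-0.001,-0.0106,0.17,0,0],[-0.001,-0.0106,0.193,0,0],[-0.001,-0.0106,0.193,0,0],[-0.001,-0.0106,0.193,0,0],[-0.001,-0.0106,0.193,0,0.6],[-0.001,-0.0106,0.193,0,1]]'; python3 -m inch '[[0,0,0,0,1],[0,0,0,0,1],[0,0,0,0,1],[0,0,0,0,1]]'; python3 -c "
from h import *
snap('wrist','w10')"
```

```text
clock: 13.8
eef_pos: [0.4628, 0.3863, 0.0082]
tool_rot: [-0.075, 0.997, 0.026, -0.004]
ft_force: [-0.4, -0.1, 0.2]
grip_width: 0.0513
clock: 14.3
eef_pos: [0.4619, 0.3857, 0.0067]
tool_rot: [-0.075, 0.997, 0.025, -0.005]
ft_force: [-0.6, -0.8, 0.0]
grip_width: 0.0
```

View pics/w10.png

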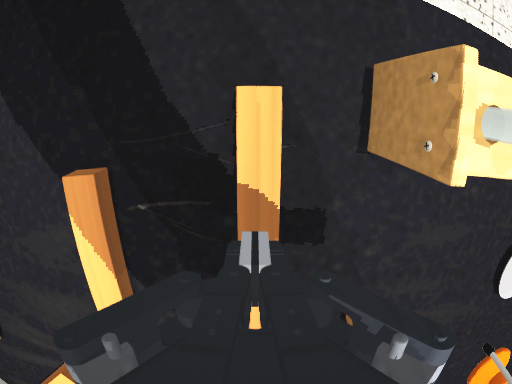

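Grip width reads 0, so the fingers shut without holding the bar. Checking where the bar is before moving.

```bash
python3 -c "
from h import *
a=snap('scene','s10'); b=snap('top','t10')
c=cv2.cvtColor(a,cv2.COLOR_RGB2BGR); cv2.imwrite('pics/s10a.png',cv2.resize(c[200:330,90:260],None,fx=4.5,fy=4.5))
for n in ['top','scene']:
  for r in bot.spot_point(n,'bar_center')[:2]: print(n,r['score'],at_z(n,np.array(r['point'])*WH,.01))
"
```

```text
top 0.92 [0.45878893 0.39201993 0.01      ]
scene 0.85 [0.46291963 0.38876132 0.01      ]
```

View pics/s10a.png

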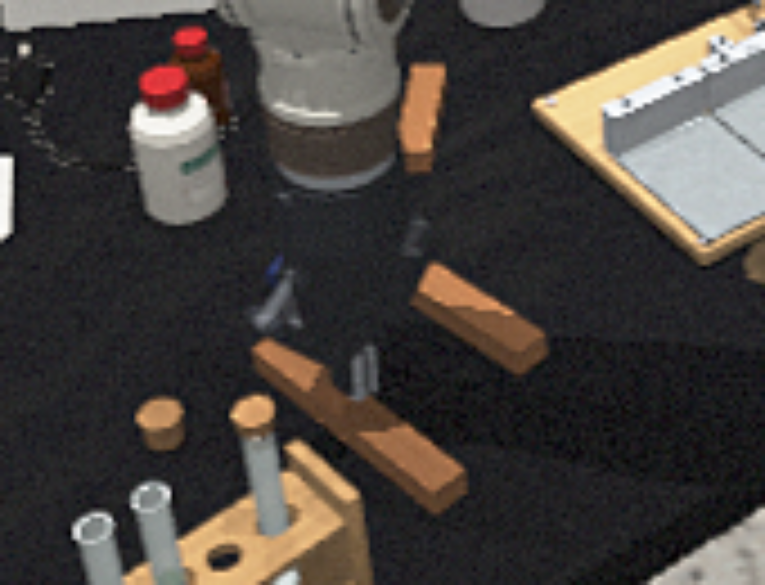

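```bash
python3 -c "
from h import *
o=bot.get_obs();p=o['eef_pos'];print(p,o['ft_force'],o['joint_pos'].round(3))
print('tcp',proj('wrist',p),'tcp top',proj('top',p),'scene',proj('scene',p))
for dz in (.0,.02,.04): print(dz,proj('wrist',p+[0,0,dz]))
im=cv2.cvtColor(bot.camera('wrist'),cv2.COLOR_RGB2BGR)
cv2.imwrite('pics/w11.png',cv2.resize(im[200:330,190:330],None,fx=5.5,fy=4.5))
for q in [(237,90),(281,90),(237,180),(281,180),(237,228),(281,228)]: print(q,at_z('wrist',q,.02).round(4))
for r in bot.masks_of('wrist','bar_center')[:1]:
  m=r['pixels']; 
  for row in (100,150,200,230,236,240,244): c=np.where(m[row])[0]; print(row,c.min() if len(c) else None,c.max() if len(c) else None)
"
```

```text
[0.461955   0.3857016  0.00670982] [-0.845263   -0.65844612  0.023773  ] [ 0.67   0.575 -0.036  0.941  0.047  0.521]
tcp [254.82075453 227.77519167] tcp top [136.95824537 236.08429371] scene [170.20166635 292.51917316]
0.0 [254.82075453 227.77519167]
0.02 [256.66784889 241.97896408]
0.04 [258.96787808 259.59237045]
(237, 90) [0.3823 0.3637 0.02  ]
(281, 90) [0.3787 0.3862 0.02  ]
(237, 180) [0.4298 0.3704 0.02  ]
(281, 180) [0.4266 0.3942 0.02  ]
(237, 228) [0.4578 0.3741 0.02  ]
(281, 228) [0.4546 0.3992 0.02  ]
100 236 282
150 236 281
200 237 280
230 237 278
236 237 278
240 271 276
244 None None
```

View pics/w11.png

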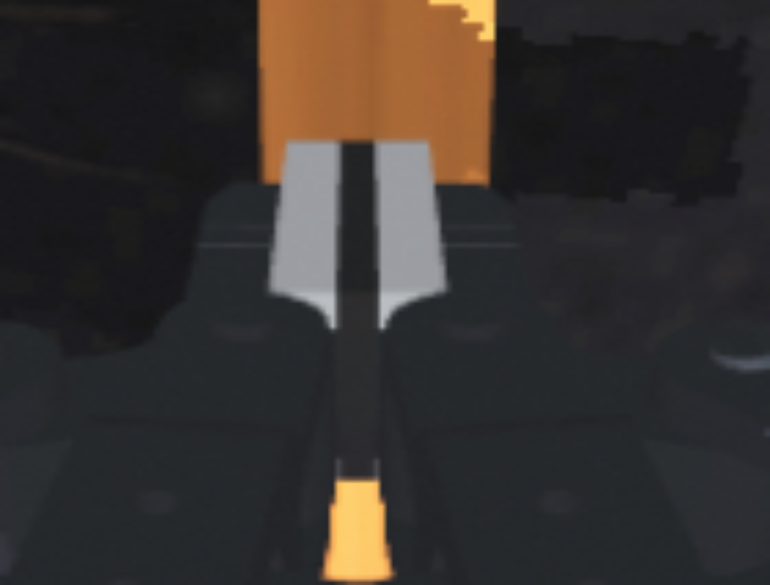

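In the wrist view the shut fingertips end at row 231, which looks higher than the TCP reading implies, as if they rest on top of the bar. I'll lift a little and compare the shut-finger geometry in free air.

```bash
python3 -m inch '[[0,0,-0.05,0,1],[0,0,-0.05,0,1],[0,0,-0.05,0,1]]'; python3 -c "
from h import *
im=cv2.cvtColor(snap('wrist','w12'),cv2.COLOR_RGB2BGR)
a=cv2.resize(im[200:330,190:330],None,fx=3.4,fy=3.4)
s=cv2.cvtColor(snap('scene','s12'),cv2.COLOR_RGB2BGR)
b=cv2.resize(s[230:330,110:220],None,fx=3,fy=4.42)
cv2.imwrite('pics/w12a.png',np.hstack([a[:442],b[:442]]))
o=bot.get_obs();p=o['eef_pos'];print(p,o['grip_width'],o['ft_force'])
Rt=R.from_quat(o['tool_rot']).as_matrix()
for x in (0.011,0,-.011):
  for z in (0,-.013,-.026): print(x,z,proj('wrist',p+Rt@[x,0,z]).round(1),proj('scene',p+Rt@[x,0,z]).round(1))
"
```

```text
clock: 15.02
eef_pos: [0.4628, 0.3833, 0.0568]
tool_rot: [-0.075, 0.997, 0.025, -0.005]
ft_force: [1.1, -0.0, 0.1]
grip_width: 0.0001
[0.46185526 0.38265696 0.05555822] -0.00041000485760615184 [-0.39847704 -0.47379113  0.83148034]
0.011 0 [254.8 211.2] [172.1 281. ]
0.011 -0.013 [254.9 219.3] [171.7 277.3]
0.011 -0.026 [254.9 228.7] [171.4 273.6]
0 0 [254.8 227.8] [169.4 279. ]
0 -0.013 [254.8 236.8] [169.  275.3]
0 -0.026 [254.9 247.2] [168.7 271.6]
-0.011 0 [254.8 243.6] [166.7 277. ]
-0.011 -0.013 [254.8 253.4] [166.4 273.3]
-0.011 -0.026 [254.9 264.6] [166.  269.6]
```

View pics/w12a.png

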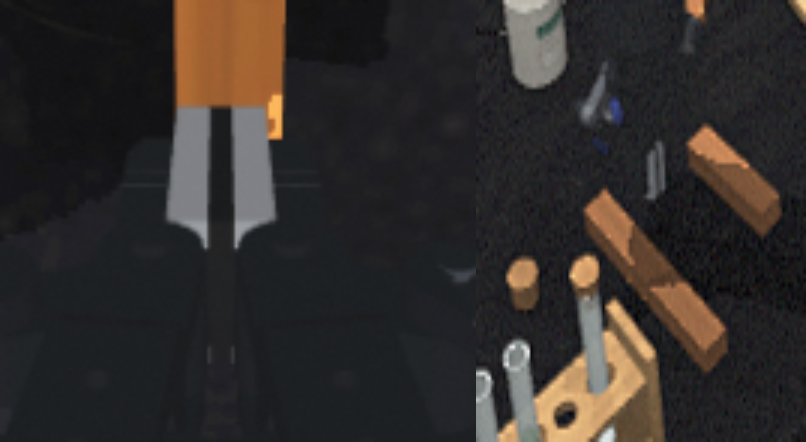

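In free air the shut tips look the same and sit about 13 mm behind the TCP in both views. So I wasn't low enough, and the bar is undisturbed. I'll open and regrasp about 15 mm lower, watching the force.

```bash
python3 -c "
from h import *
plan([.4623,.3875,-.008],188.5)"
```

```text
clock 15.125 pos [0.4619 0.3827 0.0556] yaw -171.41 shift [-0.0017  0.0016  0.0637] turn 0.0007 turn alt -2.9993 q6 end 0.55 f [-0.4 -0.5  0.8]
```

```bash
python3 -m inch '[[-0.0015,0.0016,0,0,0],[-0.0015,0.0016,0,0,0],[-0.0015,0.0016,0,0,0],[-0.0015,0.0016,0,0,0],[-0.0015,0.0016,0.03,0,0],[-0.0015,0.0016,0.05,0,0],[-0.0015,0.0016,0.064,0,0],[-0.0015,0.0016,0.064,0,0]]'
```

```text
clock: 16.12
eef_pos: [0.4622, 0.3876, -0.0083]
tool_rot: [-0.075, 0.997, 0.024, -0.006]
ft_force: [0.4, 0.2, 0.3]
grip_width: 0.0857
```

```bash
python3 -m inch '[[0,0,0,0,1],[0,0,0,0,1],[0,0,0,0,1],[0,0,0,0,1],[0,0,0,0,1]]'
```

```text
clock: 16.75
eef_pos: [0.4648, 0.3859, -0.0014]
tool_rot: [-0.074, 0.997, 0.023, -0.003]
ft_force: [-5.8, -14.8, 30.7]
grip_width: 0.001
```

```bash
python3 -m inch '[[0,0,-0.02,0,1],[0,0,-0.02,0,1]]'; python3 -c "
from h import *
im=cv2.cvtColor(snap('wrist','w13'),cv2.COLOR_RGB2BGR)
s=cv2.cvtColor(snap('scene','s13'),cv2.COLOR_RGB2BGR)
b=cv2.resize(s[230:330,110:220],None,fx=3,fy=3.84)
cv2.imwrite('pics/w13a.png',np.hstack([im,b]))
o=bot.get_obs();p=o['eef_pos'];print(p,o['grip_width'],o['ft_force'])
print(proj('scene',p))
"
```

```text
clock: 17.0
eef_pos: [0.4649, 0.3883, 0.015]
tool_rot: [-0.075, 0.997, 0.026, -0.003]
ft_force: [0.2, 0.7, -0.2]
grip_width: 0.0001
[0.46326167 0.38724695 0.01257374] -0.00012277968838442558 [-0.31538515  1.22910586 -0.21398684]
[169.23597619 290.98232887]
```

View pics/w13a.png

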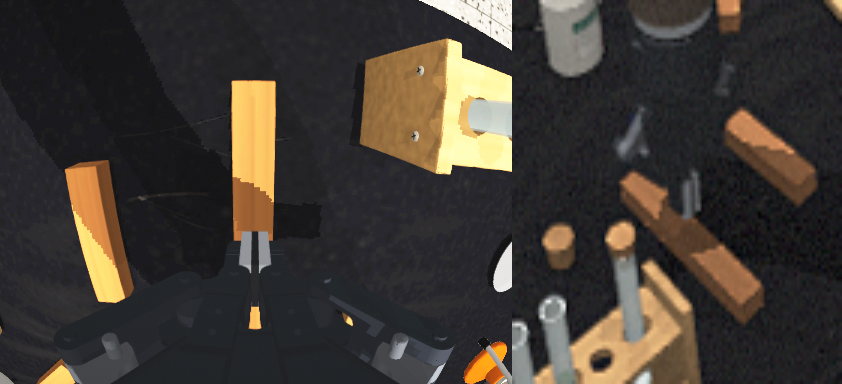

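The tips rest on the bar top with the TCP reading -1 mm, so the real shut tips are about 21 mm behind the reported TCP. The bar hasn't moved. I'll open, go 10 mm lower than before, and regrasp.

```bash
python3 -c "
from h import *
for r in [100,150,200,220]:
  m=bot.masks_of('wrist','bar_center')[0]['pixels'] if r==100 else m
  c=np.where(m[r])[0]; a,b=at_z('wrist',(c.min()-.5,r),.02),at_z('wrist',(c.max()+.5,r),.02); print(r,c.min(),c.max(),((a+b)/2).round(4),np.linalg.norm(a-b))
plan([.4628,.3875,-.0175],188.5)"
```

```text
100 232 273 [0.3869 0.3739 0.02  ] 0.022514001771781363
150 232 274 [0.4139 0.3782 0.02  ] 0.023599599456716084
200 233 273 [0.4424 0.3825 0.02  ] 0.02348738000186634
220 233 273 [0.4546 0.3843 0.02  ] 0.024038895361227174
clock 17.15 pos [0.4628 0.387  0.0119] yaw -171.41 shift [-0.0004 -0.0009  0.0294] turn 0.0008 turn alt -2.9992 q6 end 0.55 f [-0.4 -0.2  0.1]
```

```bash
python3 -m inch '[[0,-0.001,0,0,0],[0,-0.001,0,0,0],[0,-0.001,0,0,0],[0,-0.001,0,0,0],[0,-0.001,0.015,0,0],[0,-0.001,0.029,0,0],[0,-0.001,0.029,0,0]]'
```

```text
clock: 18.02
eef_pos: [0.4614, 0.3864, -0.0186]
tool_rot: [-0.075, 0.997, 0.024, -0.007]
ft_force: [-0.3, 0.1, -0.3]
grip_width: 0.0859
```

```bash
python3 -m inch '[[0,0,0,0,1],[0,0,0,0,1],[0,0,0,0,1],[0,0,0,0,1],[0,0,0,0,1]]'
```

```text
clock: 18.65
eef_pos: [0.4636, 0.3881, -0.0154]
tool_rot: [-0.075, 0.997, 0.025, -0.005]
ft_force: [-0.5, -1.2, 4.4]
grip_width: 0.0224
```

Gripped: the width reads 22 mm. Now I'll lift and carry it over the guide.

```bash
python3 -m inch '[[0,0,-0.04,0,1],[0,0,-0.08,0,1],[0,0,-0.12,0,1],[0,0,-0.12,0,1]]'; python3 -c "
from h import *
G=lambda p:np.array([.5007,-.0118,0])+R.from_euler('z',-.0252).apply(np.array(p)/1e3)
plan(G((2,50,90)),268.56)"
```

```text
clock: 19.15
eef_pos: [0.467, 0.3833, 0.1074]
tool_rot: [-0.075, 0.997, 0.027, -0.002]
ft_force: [0.2, -0.1, -0.7]
grip_width: 0.0222
clock 19.15 pos [0.467  0.3833 0.1074] yaw -171.43 shift [ 0.0149 -0.3473 -0.0014] turn -0.6666 turn alt 2.3334 q6 end -1.47 f [ 0.2 -0.1 -0.7]
```

```bash
python3 -m inch '[[0.002,-0.04,0,-0.08,1],[0.004,-0.09,0,-0.16,1],[0.006,-0.14,0,-0.24,1],[0.008,-0.19,0,-0.32,1],[0.01,-0.24,0,-0.4,1],[0.012,-0.29,0,-0.48,1],[0.015,-0.347,0,-0.56,1],[0.015,-0.347,0,-0.64,1],[0.015,-0.347,0,-0.667,1],[0.015,-0.347,0,-0.667,1]]'; python3 -m inch '[[0,0,0,0,1],[0,0,0,0,1]]'; python3 -c "
from h import *
snap('wrist','w14');o=bot.get_obs();print(o['eef_pos'],R.from_quat(o['tool_rot']).as_matrix().round(3).tolist())
s=cv2.cvtColor(snap('scene','s14'),cv2.COLOR_RGB2BGR); cv2.imwrite('pics/s14a.png',cv2.resize(s[130:270,190:350],None,fx=4.5,fy=4))
"
```

```text
clock: 20.4
eef_pos: [0.5003, 0.0365, 0.0848]
tool_rot: [-0.698, 0.716, 0.023, 0.011]
ft_force: [0.8, -0.8, -1.4]
grip_width: 0.0223
clock: 20.65
eef_pos: [0.5013, 0.0371, 0.0859]
tool_rot: [-0.698, 0.715, 0.023, 0.012]
ft_force: [0.3, -1.2, -1.9]
grip_width: 0.0221
[0.50136591 0.03711462 0.0860434 ] [[-0.024, -1.0, -0.015], [-0.999, 0.024, 0.049], [-0.048, 0.016, -0.999]]
```

View pics/w14.png

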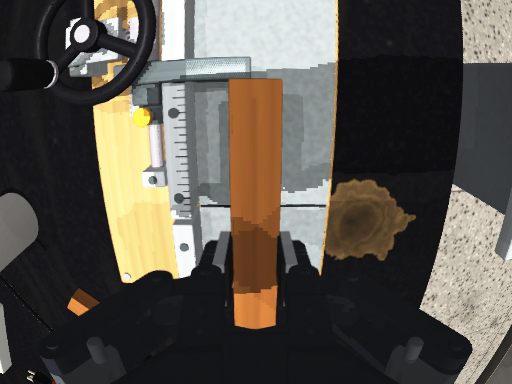

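View pics/s14a.png

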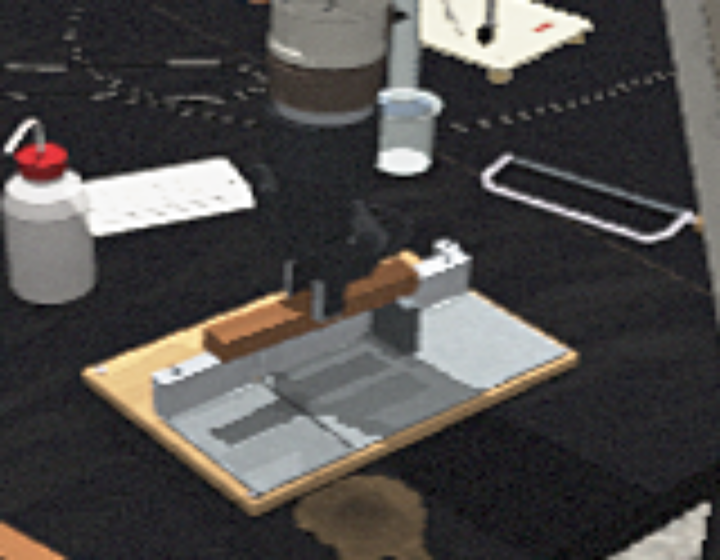

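```bash
python3 -c "
from h import *
Gi=lambda p:1e3*R.from_euler('z',.0252).apply(np.array(p)-[.5007,-.0118,0])
for z in (.112,.117,.122): print(z,[Gi(at_z('wrist',q,z)).round(1).tolist() for q in [(229,80),(281,80),(231,200),(282,200)]])
print('tcp',Gi(bot.get_obs()['eef_pos']))
# stop corner check z=.069 y=-40 expected
print([Gi(at_z('wrist',q,.069)).round(1).tolist() for q in [(250,73),(250,57),(180,83)]])
print([Gi(at_z('wrist',q,.022)).round(1).tolist() for q in [(326,206),(290,206)]])
print(Gi(at_z('wrist',(190,150),.056)),Gi(at_z('wrist',(190,220),.056)))
"; python3 -c "
import cv2
im=cv2.imread('pics/w14.png')[30:260,150:350]; cv2.imwrite('pics/w14a.png',cv2.resize(im,None,fx=4,fy=2.6))"
```

```text
0.112 [[11.1, -38.1, 112.0], [-12.8, -38.2, 112.0], [11.1, 20.7, 112.0], [-14.6, 20.8, 112.0]]
0.117 [[10.7, -38.0, 117.0], [-12.3, -38.0, 117.0], [10.8, 18.8, 117.0], [-14.0, 18.9, 117.0]]
0.122 [[10.4, -37.8, 122.0], [-11.8, -37.9, 122.0], [10.4, 16.8, 122.0], [-13.5, 16.9, 122.0]]
tcp [-0.47214274 48.92400012 86.13062501]
[[1.4, -43.7, 69.0], [1.4, -53.6, 69.0], [44.2, -38.8, 69.0]]
[[-63.3, 61.8, 22.0], [-32.0, 61.4, 22.0]]
[42.11799277  6.24298875 56.        ] [45.74377852 58.27556874 56.        ]
```

View pics/w14a.png

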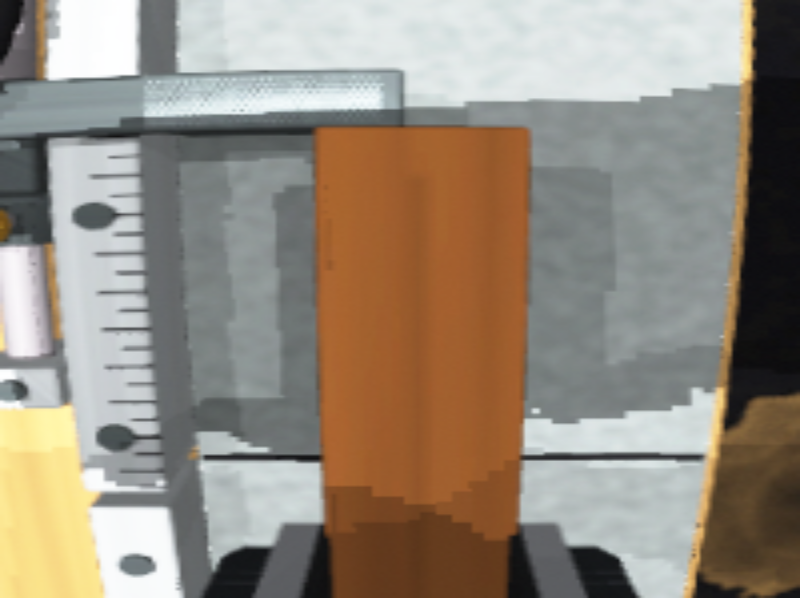

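The bar is held over the bed, with its -y end at y ≈ -38 mm (stop face at -40) and x ≈ -1 mm. I'll shift 3 mm away from the stop and lower it.

```bash
python3 -c "
from h import *
G=lambda p:np.array([.5007,-.0118,0])+R.from_euler('z',-.0252).apply(np.array(p)/1e3)
plan(G((-0.5,52,86)),268.56)
plan(G((-0.5,52,12)),268.56)"
```

```text
clock 20.75 pos [0.5015 0.0371 0.0861] yaw -91.39 shift [-0.0031  0.      0.0003] turn 0.0004 turn alt -2.9996 q6 end -1.47 f [ 0.7  0.1 -0.9]
clock 20.75 pos [0.5015 0.0371 0.0861] yaw -91.39 shift [ 0.0005 -0.0011  0.0742] turn 0.0004 turn alt -2.9996 q6 end -1.47 f [ 0.7  0.1 -0.9]
```

```bash
python3 -m inch '[[-0.003,0,0,0,1],[-0.002,-0.0005,0.03,0,1],[-0.0005,-0.001,0.055,0,1],[0.0005,-0.001,0.074,0,1],[0.0005,-0.001,0.074,0,1],[0.0005,-0.001,0.074,0,1]]'
```

```text
clock: 21.5
eef_pos: [0.5019, 0.0402, 0.013]
tool_rot: [-0.698, 0.715, 0.022, 0.012]
ft_force: [-0.1, -0.4, -1.0]
grip_width: 0.0222
```

```bash
python3 -m inch '[[0,0,0.002,0,1],[0,0,0.004,0,1],[0,0,0.005,0,1]]'; python3 -m inch '[[0,0,0.002,0,1],[0,0,0.003,0,1],[0,0,0.003,0,1]]'
```

```text
clock: 21.88
eef_pos: [0.5026, 0.0407, 0.0083]
tool_rot: [-0.698, 0.715, 0.022, 0.013]
ft_force: [-0.6, 2.0, 5.6]
grip_width: 0.0219
clock: 22.25
eef_pos: [0.5027, 0.0409, 0.0067]
tool_rot: [-0.698, 0.715, 0.022, 0.013]
ft_force: [-1.9, 2.8, 15.3]
grip_width: 0.0219
```

```bash
python3 -m inch '[[0,0,-0.001,0,1],[0.001,0,-0.001,0,1],[0.002,0,-0.001,0,1],[0.003,0,-0.001,0,1],[0.003,0,-0.001,0,1]]';python3 -c "
from h import *
im=cv2.cvtColor(snap('wrist','w15'),cv2.COLOR_RGB2BGR); cv2.imwrite('pics/w15a.png',cv2.resize(im[20:260,130:350],None,fx=3.6,fy=2.5))
s=cv2.cvtColor(snap('scene','s15'),cv2.COLOR_RGB2BGR); cv2.imwrite('pics/s15a.png',cv2.resize(s[160:270,200:340],None,fx=5,fy=5))
"
```

```text
clock: 22.88
eef_pos: [0.5029, 0.0386, 0.0068]
tool_rot: [-0.699, 0.715, 0.022, 0.014]
ft_force: [0.0, 4.5, 7.7]
grip_width: 0.022
```

View pics/w15a.png

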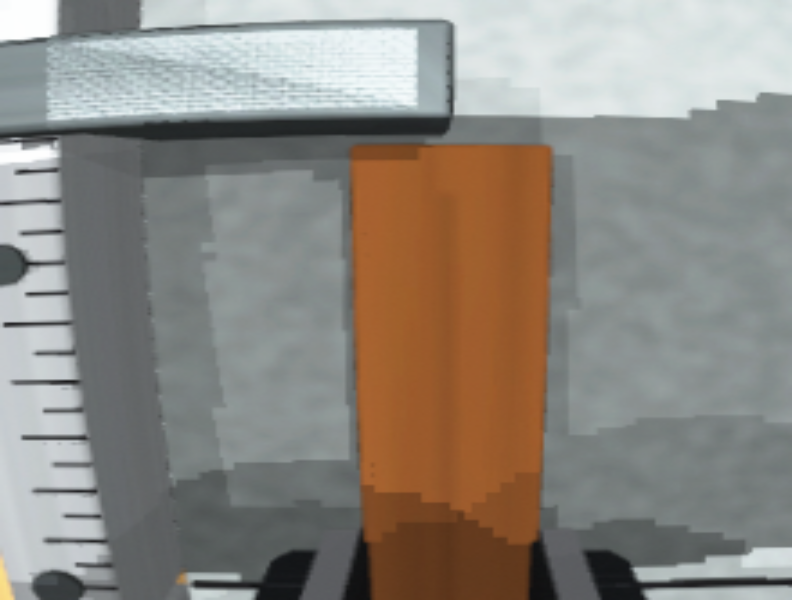

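View pics/s15a.png

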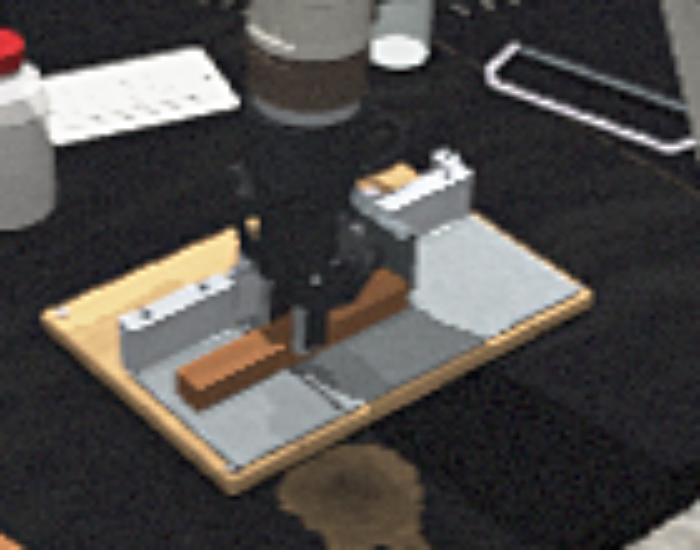

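```bash
python3 -c "
from h import *
Gi=lambda p:1e3*R.from_euler('z',.0252).apply(np.array(p)-[.5007,-.0118,0])
C=lambda x,y:(130+(x+.5)/3.6-.5,20+(y+.5)/2.5-.5)
print('bar end',[Gi(at_z('wrist',C(*q),.042)).round(1).tolist() for q in [(355,147),(550,147),(352,300),(546,300)]])
print('face top',[Gi(at_z('wrist',C(*q),.069)).round(1).tolist() for q in [(450,118),(250,122),(450,22)]])
print('face bot',[Gi(at_z('wrist',C(*q),.0245)).round(1).tolist() for q in [(450,132),(250,135)]])
print('fence',[Gi(at_z('wrist',C(*q),.056)).round(1).tolist() for q in [(70,300),(100,500)]], 'line',Gi(at_z('wrist',C(650,581),.022)))
"
```

```text
bar end [[12.1, -37.1, 42.0], [-11.1, -37.2, 42.0], [12.8, -10.1, 42.0], [-11.0, -10.1, 42.0]]
face top [[1.2, -40.1, 69.0], [20.0, -40.0, 69.0], [1.2, -53.7, 69.0]]
face bot [[0.6, -40.6, 24.5], [27.7, -40.6, 24.5]]
fence [[44.0, -13.4, 56.0], [44.1, 22.4, 56.0]] line [-32.73390135  59.86403767  22.        ]
```

Gap measured: bar end at y = -37.1 mm, stop face at -40.1 mm, so the stop is still on its collar. Slide about 2.3 mm more, then ease the grip open slightly.

```bash
python3 -m inch '[[0,0,-0.0005,0,1],[0.001,0,-0.0005,0,1],[0.0025,0,-0.0005,0,1],[0.0025,0,-0.0005,0,1]]'; python3 -m inch '[[0,0,0,0,0.9],[0,0,0,0,0.7],[0,0,0,0,0.6],[0,0,0,0,0.55],[0,0,0,0,0.55]]'
```

```text
clock: 23.48
eef_pos: [0.5027, 0.0361, 0.0068]
tool_rot: [-0.699, 0.715, 0.022, 0.014]
ft_force: [1.3, 4.9, 7.0]
grip_width: 0.0224
clock: 24.1
eef_pos: [0.5009, 0.0346, 0.0053]
tool_rot: [-0.698, 0.715, 0.023, 0.012]
ft_force: [-0.9, 0.3, -0.5]
grip_width: 0.0387
```

Released at a 39 mm opening. Now I'll lift and turn to yaw 178.6° with the fingers shut, in front of the bar, ready to push it to the fence.

```bash
python3 -m inch '[[0,0,-0.03,0,0.55],[0,0,-0.06,0,0.55],[0,0,-0.06,0,0.6],[0,0,-0.06,0,0.8]]'; python3 -c "
from h import *
im=cv2.cvtColor(snap('wrist','w16'),cv2.COLOR_RGB2BGR)
Gi=lambda p:1e3*R.from_euler('z',.0252).apply(np.array(p)-[.5007,-.0118,0])
m=bot.masks_of('wrist','bar_center')[0]; print(m['score'])
c,_=cv2.findContours(m['pixels'].astype(np.uint8),0,1); c=max(c,key=cv2.contourArea)
P=np.array([Gi(at_z('wrist',p[0],.042))[:2] for p in c]); print(cv2.minAreaRect(P.astype(np.float32)),P.min(0),P.max(0))
G=lambda p:np.array([.5007,-.0118,0])+R.from_euler('z',-.0252).apply(np.array(p)/1e3)
plan(G((-32,45,60)),178.56)"
```

```text
clock: 24.6
eef_pos: [0.5016, 0.0318, 0.0649]
tool_rot: [-0.698, 0.715, 0.023, 0.012]
ft_force: [0.5, -0.4, -1.0]
grip_width: 0.018
0.69
((-0.5624561309814453, 44.90919494628906), (24.375457763671875, 169.5240936279297), 0.44619041681289673) [-13.15021376 -39.85728242] [ 11.88682003 129.58815354]
clock 24.7 pos [0.5009 0.0318 0.0642] yaw -91.42 shift [-0.0012  0.031   0.0048] turn 0.7502 turn alt -2.2498 q6 end 0.1 f [0.  0.1 0.6]
```

View pics/w16.png

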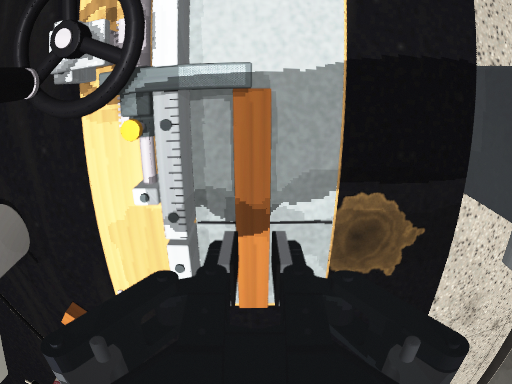

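The bar lies flat on the bed: centre (-0.6, 44.9) mm, 24.4 × 169.5 mm, 0.4°, with its end at the stop. Next I'll turn and get in front of it.

```bash
python3 -m inch '[[0,0.01,0,0.08,1],[0,0.02,0,0.16,1],[-0.001,0.031,0.004,0.24,1],[-0.001,0.031,0.004,0.32,1],[-0.001,0.031,0.004,0.4,1],[-0.001,0.031,0.004,0.48,1],[-0.001,0.031,0.004,0.56,1],[-0.001,0.031,0.004,0.64,1],[-0.001,0.031,0.004,0.72,1],[-0.001,0.031,0.004,0.75,1]]';  python3 -m inch '[[0,0,0,0,1],[0,0,0,0,1]]'; python3 -c "
from h import *
G=lambda p:np.array([.5007,-.0118,0])+R.from_euler('z',-.0252).apply(np.array(p)/1e3)
o=bot.get_obs();print(R.from_quat(o['tool_rot']).as_matrix().round(3).tolist())
plan(G((-32,46,7)),178.56)
snap('wrist','w17')"
```

```text
clock: 25.95
eef_pos: [0.47, 0.0338, 0.0608]
tool_rot: [0.013, 1.0, 0.024, -0.009]
ft_force: [0.1, -0.1, -0.8]
grip_width: -0.0
clock: 26.2
eef_pos: [0.4706, 0.0338, 0.0614]
tool_rot: [0.012, 1.0, 0.024, -0.008]
ft_force: [-0.4, -0.2, 0.1]
grip_width: -0.0001
[[-1.0, 0.024, -0.016], [0.023, 0.999, 0.049], [0.017, 0.048, -0.999]]
clock 26.2 pos [0.4706 0.0338 0.0614] yaw 178.69 shift [-0.0002 -0.0014  0.0544] turn 0.0011 turn alt -2.9989 q6 end 0.1 f [-0.4 -0.2  0.1]
```

View pics/w17.png

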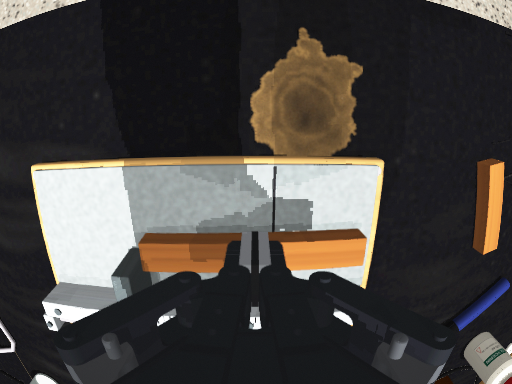

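```bash
python3 -m inch '[[0,-0.001,0.02,0,1],[0,-0.0012,0.04,0,1],[0,-0.0014,0.054,0,1],[0,-0.0014,0.054,0,1],[0,-0.0014,0.054,0,1]]'; python3 -c "
from h import *
im=cv2.cvtColor(snap('wrist','w18'),cv2.COLOR_RGB2BGR); s=cv2.cvtColor(snap('scene','s18'),cv2.COLOR_RGB2BGR)
cv2.imwrite('pics/w18a.png',np.hstack([cv2.resize(im[160:300,120:400],None,fx=1.4,fy=2.5),cv2.resize(s[170:270,200:340],None,fx=2.9,fy=3.5)]))
"
```

```text
clock: 26.88
eef_pos: [0.4708, 0.035, 0.0084]
tool_rot: [0.012, 1.0, 0.024, -0.007]
ft_force: [-0.1, 0.4, 0.1]
grip_width: -0.0002
```

View pics/w18a.png

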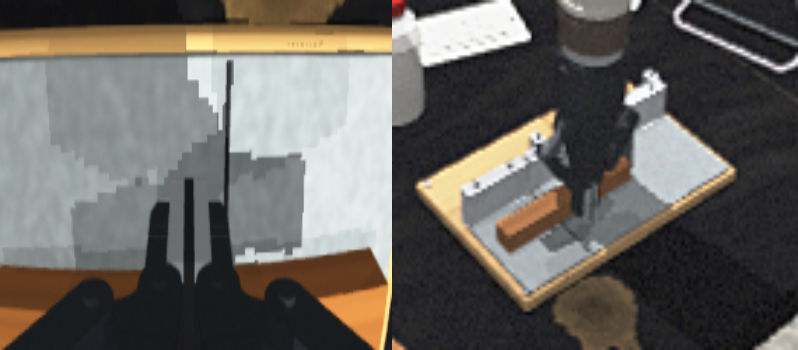

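```bash
python3 -m inch '[[-0.006,0,0,0,1],[-0.012,0,0,0,1],[-0.017,0,-0.0003,0,1],[-0.022,0,-0.0004,0,1],[-0.027,0,-0.0005,0,1],[-0.032,0,-0.0005,0,1],[-0.036,0,-0.0006,0,1],[-0.036,0,-0.0006,0,1]]'
```

```text
clock: 27.98
eef_pos: [0.5069, 0.0341, 0.008]
tool_rot: [0.012, 1.0, 0.024, -0.007]
ft_force: [-0.9, -0.5, 0.8]
grip_width: 0.0003
```

```bash
python3 -m inch '[[-0.001,0,0,0,1],[-0.002,0,0,0,1],[-0.003,0,0,0,1],[-0.003,0,0,0,1]]'; python3 -m inch '[[-0.001,0,0,0,1],[-0.002,0,0,0,1],[-0.002,0,0,0,1]]'
```

```text
clock: 28.48
eef_pos: [0.5093, 0.0341, 0.008]
tool_rot: [0.012, 1.0, 0.024, -0.007]
ft_force: [0.1, 1.1, 0.7]
grip_width: 0.0003
clock: 28.85
eef_pos: [0.5112, 0.0341, 0.0079]
tool_rot: [0.012, 1.0, 0.024, -0.008]
ft_force: [-1.4, 0.2, 0.2]
grip_width: 0.0
```

```bash
python3 -m inch '[[-0.001,0,0,0,1],[-0.002,0,0,0,1],[-0.002,0,0,0,1]]'; python3 -m inch '[[-0.001,0,0,0,1],[-0.002,0,0,0,1],[-0.002,0,0,0,1]]'
```

```text
clock: 29.22
eef_pos: [0.5112, 0.034, 0.0076]
tool_rot: [0.012, 1.0, 0.024, -0.009]
ft_force: [-6.5, -0.3, 5.0]
grip_width: -0.0001
clock: 29.6
eef_pos: [0.5111, 0.034, 0.0073]
tool_rot: [0.012, 1.0, 0.024, -0.011]
ft_force: [-9.4, 0.1, 7.6]
grip_width: 0.0001
```

The bar is hard against the fence: the force on the tool is Fx -9.4, Fz +7.6 N, a diagonal push with the tips still about 6 mm above the bed. I'll check the bar pose and the stop before raising the load.

```bash
python3 -c "
from h import *
im=cv2.cvtColor(snap('wrist','w19'),cv2.COLOR_RGB2BGR); s=cv2.cvtColor(snap('scene','s19'),cv2.COLOR_RGB2BGR)
cv2.imwrite('pics/w19a.png',np.vstack([cv2.resize(im[200:360,40:440],None,fx=1.9,fy=1.9),cv2.resize(s[180:250,200:340],(760,290))]))
Gi=lambda p:1e3*R.from_euler('z',.0252).apply(np.array(p)-[.5007,-.0118,0])
for n in ['wrist','scene']:
  for r in bot.masks_of(n,'bar_center')[:1]:
    c,_=cv2.findContours(r['pixels'].astype(np.uint8),0,1); P=np.array([Gi(at_z(n,p[0],.042))[:2] for q in c if cv2.contourArea(q)>30 for p in q]); print(n,r['score'],P.min(0),P.max(0))
G=lambda p:np.array([.5007,-.0118,0])+R.from_euler('z',-.0252).apply(np.array(p)/1e3)
for p in [(21,-40,42),(45,-40,42),(21,130,42),(45,130,42),(2,-40,69)]:
  w=proj('wrist',G(p));q=proj('scene',G(p));print(p,w.round(1),((w-[40,200])*1.9).round(0),q.round(1),((q-[200,180])*[760/140,290/70]+[0,304]).round(0))
"
```

```text
wrist 0.95 [ 10.16650375 -40.3866241 ] [ 44.2318061 129.9570968]
scene 0.58 [ -1.97977426 -33.78040937] [ 44.02520959 146.48506051]
(21, -40, 42) [105.6 269.9] [125. 133.] [276.5 210.8] [415. 431.]
(45, -40, 42) [114.2 303.9] [141. 197.] [271.7 207.3] [389. 417.]
(21, 130, 42) [400.4 262.8] [685. 119.] [234.4 231. ] [187. 515.]
(45, 130, 42) [392.5 296.1] [670. 183.] [229.8 227.2] [162. 499.]
(2, -40, 69) [ 76.3 262.9] [ 69. 119.] [280.6 206.8] [438. 415.]
```

View pics/w19a.png

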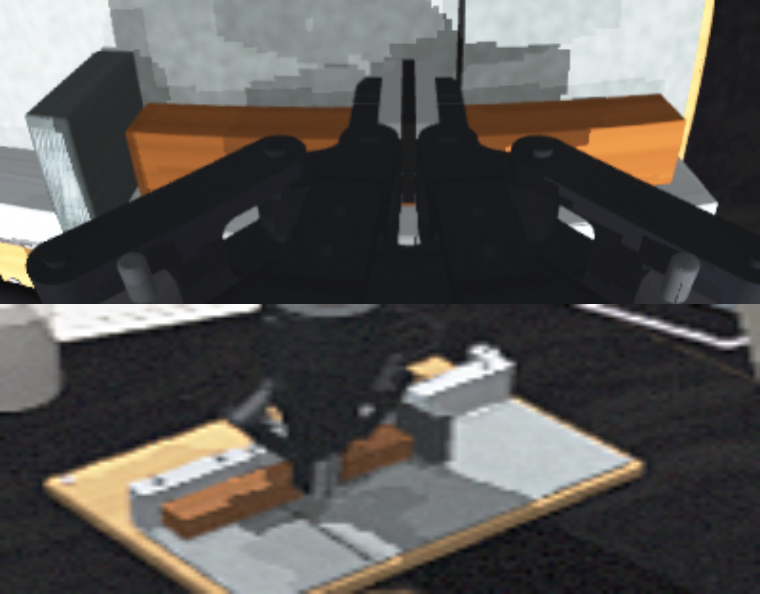

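The bar spans y -40.4 to 130.0 mm, its front top edge is where predicted, and the stop corner matches the collar position. Raising the push slightly.

```bash
python3 -m inch '[[-0.0005,0,0.0003,0,1],[-0.001,0,0.0007,0,1],[-0.001,0,0.0007,0,1],[-0.001,0,0.0007,0,1]]'; python3 -m inch '[[0,0,0,0,1],[0,0,0,0,1],[0,0,0,0,1],[0,0,0,0,1]]'
```

```text
clock: 30.3
eef_pos: [0.5111, 0.0339, 0.0064]
tool_rot: [0.012, 1.0, 0.024, -0.012]
ft_force: [-11.9, -0.5, 7.2]
grip_width: 0.0
clock: 30.8
eef_pos: [0.511, 0.0339, 0.0064]
tool_rot: [0.012, 1.0, 0.024, -0.012]
ft_force: [-10.9, 0.7, 7.4]
grip_width: 0.0002
```

```bash
python3 -m inch '[[-0.001,0,0.0003,0,1],[-0.0015,0,0.0006,0,1],[-0.0015,0,0.0006,0,1],[-0.0015,0,0.0006,0,1]]'; python3 -m inch '[[0,0,0,0,1],[0,0,0,0,1],[0,0,0,0,1],[0,0,0,0,1],[0,0,0,0,1],[0,0,0,0,1]]'
```

```text
clock: 31.3
eef_pos: [0.511, 0.0339, 0.0055]
tool_rot: [0.012, 1.0, 0.024, -0.014]
ft_force: [-12.8, -0.8, 9.4]
grip_width: 0.0
clock: 32.05
eef_pos: [0.511, 0.0339, 0.0055]
tool_rot: [0.012, 1.0, 0.024, -0.014]
ft_force: [-14.2, 0.3, 9.7]
grip_width: -0.0002
```

The push is steady at 13–14 N into the fence and about 9.6 N down. One last look before handing in.

```bash
python3 -c "
from h import *
im=cv2.cvtColor(snap('wrist','w20'),cv2.COLOR_RGB2BGR)
cv2.imwrite('pics/w20a.png',cv2.resize(im[200:360,40:440],None,fx=1.9,fy=1.9))
Gi=lambda p:1e3*R.from_euler('z',.0252).apply(np.array(p)-[.5007,-.0118,0])
r=bot.masks_of('wrist','bar_center')[0]
c,_=cv2.findContours(r['pixels'].astype(np.uint8),0,1); P=np.array([Gi(at_z('wrist',p[0],.042))[:2] for q in c if cv2.contourArea(q)>30 for p in q]); print(r['score'],P.min(0),P.max(0))
for a in [(105,270),(107,270)]: pass
G=lambda p:np.array([.5007,-.0118,0])+R.from_euler('z',-.0252).apply(np.array(p)/1e3)
for p in [(21,-40,42),(21,130,42),(2,-40,69),(2,-54,69)]: print(p,((proj('wrist',G(p))-[40,200])*1.9).round(0))
print(bot.get_obs()['ft_force'])
"
```

```text
Traceback (most recent call last):
IndexError: list index out of range
```

View pics/w20a.png

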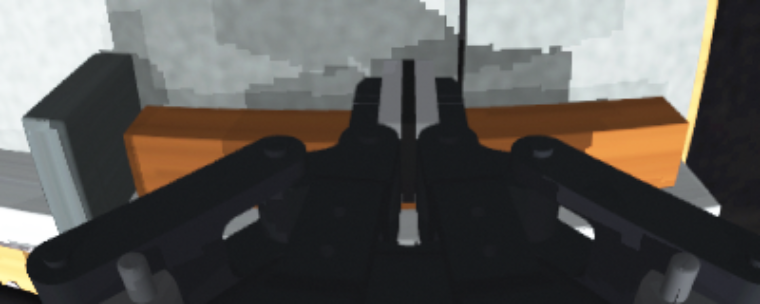

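The picture is unchanged: the bar spans (127,133) to (687,123) as predicted for the seated pose, flat, parallel and with its end at the stop. Handing in.

```bash
python3 -c "
from workcell import bot
o=bot.get_obs();print(o['clock'],o['ft_force'],abs(o['joint_vel']).max())
print(bot.job_done())
o=bot.get_obs();print(o['clock'],o['ft_force'])"
```

```text
32.15 [-13.97044823  -0.24585145   9.83237398] 0.0015810572897531003
the job is handed in; nothing more can be done
None
the job is handed in; nothing more can be done
```

The bar is ready to saw. It lies flat on the bed, its side on the fence and its end at the length stop, with the arm still pushing. I handed the job in at 32 s, and no verdict was reported.

- **Handwheel:** I wound it clockwise until it resisted with about 25 N. The wrist picture showed the stop slide touching its collar, with the stop face measured at y = -40.1 mm (expected -40).
- **Bar position:** I laid it on the bed and slid it to the stop. It then measured as flat and straight to within 0.5°. After I pushed it to the fence, it spanned y = -40.4 to 130.0 mm, and the stop's corner was still where it should be.
- **Final push:** the shut fingers press on the bar's front side. Just before hand-in the reading was steady at 14.0 N into the fence and 9.8 N down. The downward part comes from friction on the bar's side, because the fingertips don't press on its top.

**What went wrong or disagreed:**
- **Missed grasps:** the first two grasps of the bar failed because the real fingertips sit about 21 mm behind the reported TCP. On the second try the shut fingers pressed on the bar's top with about 31 N while it lay on the bench; it did not move.
- **Joint limit:** joint 6 hit its limit on the way to the bar, which left the tool tilted about 3° for the rest of the job.
- **Last check:** the bar detector found nothing in the final picture, so I checked that one by eye. The force sensor can't separate bed force from fence force, so those two are inferred from the wrist reading.

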